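Fetch the owl from behind the glaze bottles

ROBOT

A 7-joint arm with a two-finger parallel gripper is mounted at the origin on the work surface. World frame = base frame: x ahead of the robot, y to its left, z up, the work surface at z = 0. Lengths are in mm, angles in rad, forces in N, time in s.
With the tool pointing down it reaches from about 350 to 775 mm from the base axis. Payload 3.1 kg.
Tool frame: the origin (TCP) lies midway between the tips of the shut fingers; the grasp point (between the pads) lies 19 mm behind it; y points along the fingers, x is the direction in which the jaws open and shut, and the axes are right-handed (so a half turn about y gives the same grasp; the last joint's range is limited). The gripper opens to 85 mm and grips with 20 to 120 N. Pads are 22 mm wide; open, the fingers measure 114 mm over their backs; the gripper's body (76 mm by 85 mm) begins 54 mm behind the grasp point. The pads swing forward as they close: fully open they stand 13 mm farther back than shut.
Start: joints at [-1.163, 0.311, 0.014, 1.512, -0.004, 1.319, -0.027], TCP at [239.109, 495.323, 231.304] pointing down, gripper open.
Joint ranges: [-2.7, 2.7], [-0.3, 1.91], [-1.27, 1.3], [0.12, 2.57], [-1.44, 4.58], [0.2, 2.03], [-3.05, 3.05]. Speed limits (rad/s): [2.79, 2.79, 3.14, 3.14, 3.14, 3.14, 3.14].

INTERFACE

Orientations are given as a unit quaternion [w, x, y, z].
In Python, from workcell import state, camera, camera_info, job_done gives the robot as it stands.
- The arm moves only by the tool jog_arm, never from a script. Its argument "motion" is text: rows parted by semicolons, each of 4 numbers parted by spaces: the shift along the tool's x, y, z in m, then the turn about the tool's y in degrees. In form: x y z roll; .... A call has exactly 5 rows; each row is the pose to reach, as a shift and turn from the pose commanded when the call began, along the tool's axes at that moment; what a row does not reach only later rows make up. A row lasts 1/12 s, in which the tool goes at most 41.7 mm and 7.16 degrees, less where a joint would pass 70% of its speed; a pose out of reach is approached as far as the arm can. A call with a gripper value outside its range is refused whole. "jaw" is the opening in per cent of the stroke, from 0 (shut) to 100 (fully open), set as the call begins (left out, the last holds). The fingers move at their own pace and stop on an object; the grip force is fixed at half the most. Time passes only in rows, so rows that repeat a pose let the fingers close, or fill a call up. It gives the time, the measured TCP pose, the force and the opening at its end, in the units of the state.
- state(): the state, without advancing time (a new reading comes with each control period).
- camera(name): name is "side" or "top"; returns (picture, depth): 420x560x3 uint8, red, green, blue; 420x560 float32, mm along the optical axis (not along the pixel's ray), 0 where there is no reading.
- camera_info(name): a dict with "fx", "fy", "cx", "cy" (pixels), "world_to_cam" (4x4, takes a point from world to camera coordinates). Camera axes: x right, y up, looking along -z (the intrinsics and any distortion apply to the point x, -y, -z); pixel columns grow to the right and rows downward; lengths in mm; the calibration is good to about 2 mm. A picture is of the moment at which its call begins. camera_info takes no time and is no camera call.
- job_done(): hands the job in, once; it reports no verdict.
The state is a dict: "clock": time; "q": joint angles; "joint_velocities": joint speeds; "tau": joint torques, N m; "eef_pos": TCP position; "tool_rot": TCP orientation; "force": force on the tool from outside, world axes, zero at the start; "ft_torque": the same for the moment, N m; "opening": opening from 0.0 (shut) to 1.0 (fully open).
Only numpy, scipy, OpenCV 4.12 (cv2) and the standard library are available. Lean on these libraries where they do the work, as an engineer would, in place of code of your own. Each camera call takes 0.05 s, during which the arm holds its last target.

TASK

Fetch the terracotta owl from behind the glaze bottles: first clear the three bottles onto the white tray, then stand the owl on the middle of the banding wheel, and only then put each bottle back on the place of its own colour on the rack. Keep the bottles and the owl upright, set each piece down gently without dropping it, and do not disturb the plaster foot.

Things in the scene. Friction and masses are not known exactly. Their poses are not given: they have to be found in the camera images.
- bottle_blue: loose glaze bottle with blue body and blue screw cap, standing upright: round body 54 mm diameter from the foot up to 114 mm, then a shoulder, cap 38 mm diameter from 127 to 155 mm height (the total). 0.15 to 0.3 kg. Origin: centre of its underside, z up. It starts on its own place on the glaze rack.
- bottle_green: loose glaze bottle with green body and green screw cap, standing upright: round body 54 mm diameter from the foot up to 114 mm, then a shoulder, cap 38 mm diameter from 127 to 155 mm height (the total). 0.15 to 0.3 kg. Origin: centre of its underside, z up. It starts on its own place on the glaze rack.
- bottle_yellow: loose glaze bottle with yellow body and yellow screw cap, standing upright: round body 54 mm diameter from the foot up to 114 mm, then a shoulder, cap 38 mm diameter from 127 to 155 mm height (the total). 0.15 to 0.3 kg. Origin: centre of its underside, z up. It starts on its own place on the glaze rack.
- place_blue: the blue bottle's own place on the fixed wooden glaze rack: a painted blue disc, 50 mm diameter, a sloping glazed blue test tile (40 mm wide, 25 mm high) before it. Origin: disc centre, on the board's surface 20 mm above the table; x to the back of the rack, y along the row; tile at x = -33 to -57 mm. Three places in a row 66 mm apart: 12 mm gaps between bottles.
- place_green: the green bottle's own place on the fixed wooden glaze rack: a painted green disc, 50 mm diameter, a sloping glazed green test tile (40 mm wide, 25 mm high) before it. Origin: disc centre, on the board's surface 20 mm above the table; x to the back of the rack, y along the row; tile at x = -33 to -57 mm. Three places in a row 66 mm apart: 12 mm gaps between bottles.
- place_yellow: the yellow bottle's own place on the fixed wooden glaze rack: a painted yellow disc, 50 mm diameter, a sloping glazed yellow test tile (40 mm wide, 25 mm high) before it. Origin: disc centre, on the board's surface 20 mm above the table; x to the back of the rack, y along the row; tile at x = -33 to -57 mm. Three places in a row 66 mm apart: 12 mm gaps between bottles.
- owl: loose fired terracotta owl, white eyes, 0.16 kg, 60 mm tall; round body 46 mm diameter up to 36 mm height, flat wings at its +y and -y sides (48 mm over them, 6 to 36 mm high). Origin: centre of its underside, z up, face to -x. Starts on the rack's board (210 x 240 mm) 61 mm behind the bottles' row, 67 mm before the 34 mm high back rail; side rails 18 mm high, 110 mm off the middle.
- wheel_top (a point): centre of the round aluminium head of the banding wheel (sculptor's turntable), on its top surface: head 190 mm diameter, flat, 75 mm above the table, marked with three dark rings round a dark centre dot. The stand is fixed; the head turns freely with slight friction.
- tray: white shallow tray (fixed), 170 by 260 mm outside, walls 5 mm thick and 18 mm high, floor 5 mm above the table. Origin: centre of its underside at table height; x along its short side, y along its long side. Empty at the start.
- foot: white plaster cast of a foot, loose, 105 mm long, 48 mm wide, 85 mm high, standing on the table towards the far edge, a bystander. Origin: under its middle, toes to its -x.

How it is judged (in metres and radians):
On the way, in this order (a step that is already met when the one before it is completed fails the run):
1. all three bottles stand released on the white tray (x of bottle_blue in the frame of tray between -0.07 and 0.07 m and y of bottle_blue in the frame of tray between -0.115 and 0.115 m and z of each of bottle_blue, bottle_green, bottle_yellow in the frame of tray below 0.011 m and angle between each of bottle_blue, bottle_green, bottle_yellow's own z axis and vertical below 0.12 rad and linear speed of each of bottle_blue, bottle_green, bottle_yellow below 0.03 m/s and contact force between the fingers and bottle_blue below 0.1 N and x of bottle_green in the frame of tray between -0.07 and 0.07 m and y of bottle_green in the frame of tray between -0.115 and 0.115 m and contact force between the fingers and bottle_green below 0.1 N and x of bottle_yellow in the frame of tray between -0.07 and 0.07 m and y of bottle_yellow in the frame of tray between -0.115 and 0.115 m and contact force between the fingers and bottle_yellow below 0.1 N), for 0.2 s.
2. the owl stands released on the middle of the banding wheel (within 15 mm), the bottles still on the tray (all of step 1 and horizontal distance between owl and wheel_top below 0.015 m and z of owl in the frame of wheel_top between -0.006 and 0.006 m and angle between owl's own z axis and vertical below 0.12 rad and linear speed of owl below 0.03 m/s and contact force between the fingers and owl below 0.1 N), for 0.2 s.
At the end, for the whole second after the job is handed in: The owl stands upright and at rest on the wheel head, within 15 mm of its centre, and each bottle stands upright and at rest on the rack's board, within 12 mm of the centre of the disc of its own colour (horizontal distance between owl and wheel_top below 0.015 m and z of owl in the frame of wheel_top between -0.006 and 0.006 m and angle between each of owl, bottle_blue, bottle_green, bottle_yellow's own z axis and vertical below 0.12 rad and linear speed of each of owl, bottle_blue, bottle_green, bottle_yellow below 0.03 m/s and horizontal distance between bottle_blue and place_blue below 0.012 m and z of bottle_blue in the frame of place_blue between -0.006 and 0.006 m and horizontal distance between bottle_green and place_green below 0.012 m and z of bottle_green in the frame of place_green between -0.006 and 0.006 m and horizontal distance between bottle_yellow and place_yellow below 0.012 m and z of bottle_yellow in the frame of place_yellow between -0.006 and 0.006 m); the robot touches nothing.
It fails at once if the plaster foot is shifted by more than 15 mm or tipped (distance of foot from where it was at the start of the episode above 0.015 m or angle between foot's own z axis and vertical above 0.3 rad).
It fails at once if a bottle or the owl tips by more than 35 degrees (angle between any of owl, bottle_blue, bottle_green, bottle_yellow's own z axis and vertical above 0.61 rad).
It fails at once if a bottle or the owl is dropped: it falls faster than 0.6 m/s (some 20 mm of free fall) with no finger on it ((linear speed of owl above 0.6 m/s and contact force between the fingers and owl below 0.01 N) or (linear speed of bottle_blue above 0.6 m/s and contact force between the fingers and bottle_blue below 0.01 N) or (linear speed of bottle_green above 0.6 m/s and contact force between the fingers and bottle_green below 0.01 N) or (linear speed of bottle_yellow above 0.6 m/s and contact force between the fingers and bottle_yellow below 0.01 N)).
It also fails if it takes over 147 s, if anything falls off the work surface, if the arm or the gripper's body presses on something with over 40 N, if the wrist force passes 120 N, or if a joint passes its speed limit or range.

## Working session

There is one attempt and no reset: what is moved stays moved. The work goes in short steps, Python scripts to look and compute and a tool call to move; the robot and the scene stay as the last step left them, time stands still between calls to the robot, and variables do not carry over. Pictures are saved under pics/ and viewed, and the job is handed in when it is done.

Besides the shell and the picture viewer there is one more tool, called as name(argument=value, ...) on one line, values as JSON. jog_arm: Moves the arm, as the interface text tells. Its arguments: {"type":"object","properties":{"motion":{"type":"string"},"jaw":{"type":"number"}},"required":["motion"]}

```bash
mkdir -p pics; ls; python3 - <<'E'
from workcell import *
import cv2,json
print(state())
for n in("side","top"):
    i=camera_info(n);print(n,i)
    p,d=camera(n);cv2.imwrite(f"pics/{n}0.png",p[:,:,::-1])
    import numpy as np;np.save(f"pics/{n}0_d.npy",d);np.save(f"pics/{n}0_p.npy",p)
E
```

```text
pics
{'clock': 0.0, 'q': array([-1.1626619 ,  0.3117531 ,  0.01400866,  1.51307058, -0.00439921,
        1.31916075, -0.02721983]), 'joint_velocities': array([-0.00114119, -0.00060445,  0.00215567, -0.00061259, -0.0025465 ,
        0.00064215, -0.00042103]), 'tau': array([ 9.99548433e-05, -3.79915988e+01,  1.45773226e-01, -2.30593228e+01,
        1.20864494e-02,  1.36636852e-02,  1.58840612e-05]), 'eef_pos': array([238.83236332, 494.63618493, 230.20057459]), 'tool_rot': array([-0.5984368 ,  0.59938511,  0.37521852, -0.37659256]), 'force': array([-0.56727524,  0.83682308,  0.07730317]), 'ft_torque': array([ 0.00508979, -0.00358431, -0.00529482]), 'opening': 1.0021288854856691}
side {'fx': 546.92705603749, 'fy': 546.92705603749, 'cx': 284.12920802550417, 'cy': 208.87811372592583, 'world_to_cam': array([[-9.78050667e-01, -2.07501127e-01, -1.89782900e-02,
         6.01564594e+02],
       [ 9.72030900e-02, -5.34926300e-01,  8.39288635e-01,
        -1.29911714e+02],
       [-1.84305324e-01,  8.19022061e-01,  5.43354775e-01,
        -1.16164117e+03],
       [ 0.00000000e+00,  0.00000000e+00,  0.00000000e+00,
         1.00000000e+00]])}
top {'fx': 395.3704593672873, 'fy': 395.3704593672873, 'cx': 275.58154114755564, 'cy': 207.15592966879834, 'world_to_cam': array([[-2.86397121e-02, -9.99580074e-01, -4.40945964e-03,
        -4.35078656e-01],
       [ 9.95821028e-01, -2.89141531e-02,  8.66282426e-02,
        -6.39291305e+02],
       [-8.67193609e-02, -1.91002471e-03,  9.96230949e-01,
        -9.73352452e+02],
       [ 0.00000000e+00,  0.00000000e+00,  0.00000000e+00,
         1.00000000e+00]])}
```

View pics/side0.png

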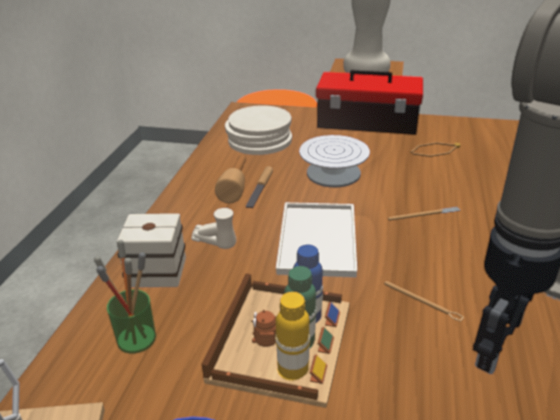

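View pics/top0.png

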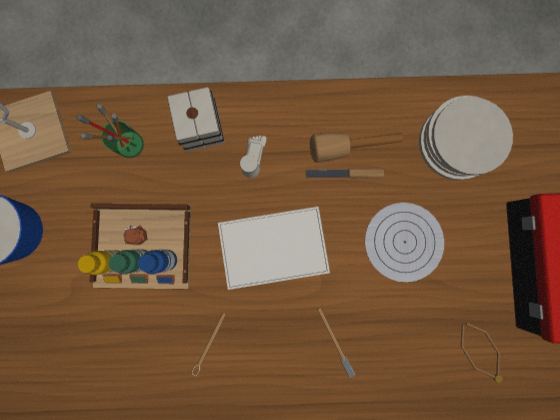

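The side view shows the yellow, green and blue bottles at about (292,335), (299,310) and (308,285). The owl is at (264,325), the tray at (317,237), the wheel at (334,152) and the foot at (215,230). The top view shows the caps at (93,263), (122,262) and (152,261), the owl at (134,235), the tray at (273,247), the wheel at (405,241) and the foot at (253,157).

```bash
cat > h.py <<'E'
import numpy as np,cv2
from workcell import *
from scipy.spatial.transform import Rotation as R
def proj(n,P):
    i=camera_info(n);P=np.atleast_2d(P);c=(i["world_to_cam"][:3,:3]@P.T).T+i["world_to_cam"][:3,3]
    return np.c_[i["cx"]+i["fx"]*c[:,0]/-c[:,2], i["cy"]-i["fy"]*c[:,1]/-c[:,2]]
def ray(n,u,v):
    i=camera_info(n);T=i["world_to_cam"];d=np.array([(u-i["cx"])/i["fx"],-(v-i["cy"])/i["fy"],-1.])
    return -T[:3,:3].T@T[:3,3], T[:3,:3].T@d
def onz(n,u,v,z):
    o,d=ray(n,u,v);return o+d*(z-o[2])/d[2]
def tri(a,b):
    (o1,d1),(o2,d2)=ray("side",*a),ray("top",*b)
    A=np.c_[d1,-d2];t=np.linalg.lstsq(A,o2-o1,rcond=None)[0]
    p,q=o1+d1*t[0],o2+d2*t[1];return (p+q)/2,np.linalg.norm(p-q)
def cloud(n,d):
    i=camera_info(n);v,u=np.mgrid[:420,:560]
    c=np.stack([(u-i["cx"])/i["fx"]*d,-(v-i["cy"])/i["fy"]*d,-d],-1)
    T=i["world_to_cam"];return (c-T[:3,3])@T[:3,:3]
def tool():
    s=state();w,x,y,z=s["tool_rot"];return s["eef_pos"],R.from_quat([x,y,z,w]).as_matrix(),s
E
python3 - <<'E'
from h import *
print(tool()[1].round(3))
for n in("side","top"):
    p=np.load(f"pics/{n}0_p.npy");d=np.load(f"pics/{n}0_d.npy");X=cloud(n,d)
    h=cv2.cvtColor(p,cv2.COLOR_RGB2HSV)
    np.save(f"pics/{n}0_X.npy",X)
    rk=(X[...,2]>-50)&(d>0)
    print(n,"table z med",np.median(X[...,2][(abs(X[...,2])<20)&(d>0)]))
    for k,(lo,hi) in dict(y=((20,150,80),(32,255,255)),g=((60,60,20),(95,255,255)),b=((105,90,30),(125,255,255)),owl=((3,110,40),(12,255,255))).items():
        m=cv2.inRange(h,lo,hi);nn,l,st,c=cv2.connectedComponentsWithStats(m)
        for j in range(1,nn):
            if st[j,4]>25:
                q=X[(l==j)&(d>0)]; 
                if len(q) and q[:,1].mean()>150: print(n,k,st[j],c[j].round(1),np.percentile(q,[2,50,98],axis=0).round(0).tolist())
    cv2.imwrite(f"pics/{n}crop.png",cv2.resize(p[260:400,190:370] if n=="side" else p[190:300,70:340],None,fx=4 if n=='side' else 2.9,fy=4 if n=='side' else 2.9,interpolation=cv2.INTER_CUBIC)[:,:,::-1])
E
```

```text
[[ 0.435 -0.001 -0.901]
 [ 0.901 -0.002  0.435]
 [-0.002 -1.    -0.   ]]
side table z med 1.6378376649934627
side y [ 276  292   33   55 1440] [292.2 319.8] [[493.0, 376.0, 104.0], [514.0, 404.0, 144.0], [538.0, 415.0, 177.0]]
side y [281 349  25   5  32] [292.7 351.8] [[494.0, 404.0, 84.0], [512.0, 414.0, 86.0], [530.0, 416.0, 90.0]]
side y [313 357  12  22 166] [318.8 367.4] [[465.0, 377.0, 31.0], [472.0, 394.0, 39.0], [479.0, 410.0, 47.0]]
side y [278 366  30  14 242] [291.6 373. ] [[493.0, 398.0, 21.0], [515.0, 412.0, 34.0], [538.0, 415.0, 44.0]]
side g [289 266  22  15 251] [299.9 273.1] [[501.0, 306.0, 174.0], [516.0, 324.0, 176.0], [532.0, 339.0, 178.0]]
side g [302 285  13  13  88] [309.3 291.8] [[493.0, 314.0, 140.0], [499.0, 332.0, 144.0], [509.0, 341.0, 152.0]]
side g [145 326   8  15  43] [148.7 332.2] [[783.0, 363.0, 17.0], [784.0, 371.0, 37.0], [787.0, 377.0, 53.0]]
side g [322 331   9  16  90] [326.2 338.4] [[464.0, 313.0, 33.0], [469.0, 328.0, 39.0], [475.0, 341.0, 45.0]]
side b [298 245  20  13 193] [307.3 251.1] [[499.0, 248.0, 173.0], [515.0, 263.0, 176.0], [530.0,
[... 2914 characters left out ...]
34.0, 38.0], [642.0, 442.0, 42.0]]
top owl [183 211   7  72 274] [185.7 246.5] [[463.0, 201.0, 27.0], [545.0, 207.0, 38.0], [632.0, 214.0, 42.0]]
top owl [124 225  23  20 328] [135.1 235.6] [[558.0, 306.0, 28.0], [576.0, 322.0, 71.0], [599.0, 347.0, 79.0]]
top owl [ 90 275   6   8  34] [ 92.5 278.4] [[467.0, 436.0, 24.0], [475.0, 439.0, 38.0], [483.0, 445.0, 41.0]]
top owl [103 274  19   9  56] [114.9 275.9] [[463.0, 373.0, 21.0], [482.0, 379.0, 31.0], [485.0, 407.0, 47.0]]
top owl [129 275  19   8  50] [140.2 276.5] [[461.0, 306.0, 22.0], [478.0, 315.0, 44.0], [481.0, 345.0, 48.0]]
top owl [156 275  18   9  46] [166.3 276.3] [[459.0, 241.0, 25.0], [476.0, 253.0, 42.0], [479.0, 279.0, 46.0]]
```

View pics/sidecrop.png

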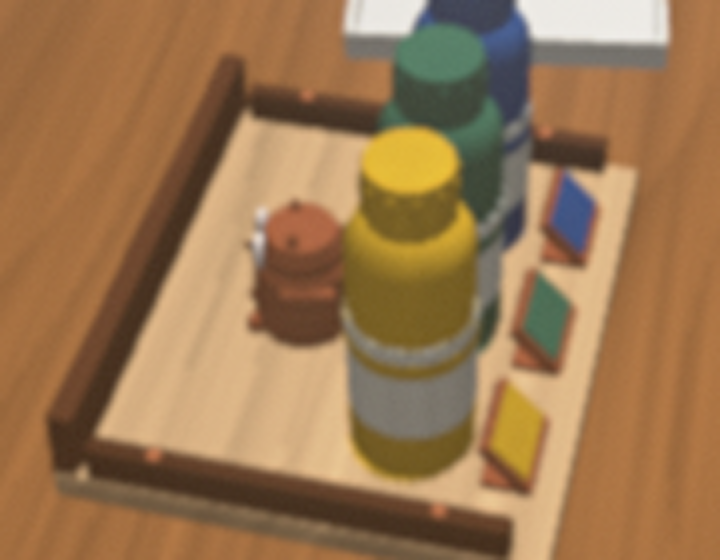

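View pics/topcrop.png

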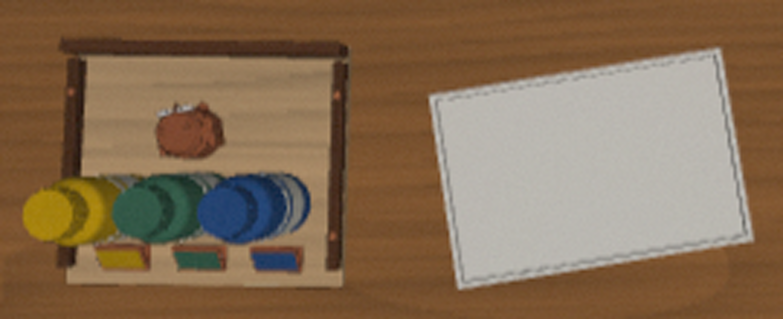

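The crops show the owl behind the green bottle with its eyes turned to the back, three tiles before the bottles, and an empty tray. Next I measure the geometry.

```bash
python3 - <<'E'
from h import *
from scipy.optimize import least_squares
def circ(P):
    f=lambda q:np.hypot(P[:,0]-q[0],P[:,1]-q[1])-q[2]
    return least_squares(f,[*P.mean(0),20]).x
D={}
for n in("side","top"):
    p=np.load(f"pics/{n}0_p.npy");X=np.load(f"pics/{n}0_X.npy")
    h=cv2.cvtColor(p,cv2.COLOR_RGB2HSV)
    for k,(lo,hi) in dict(y=((20,150,60),(32,255,255)),g=((60,60,20),(95,255,255)),b=((105,90,30),(125,255,255))).items():
        m=(cv2.inRange(h,lo,hi)>0)
        t=m&(X[...,2]>170)&(X[...,2]<182)&(X[...,1]>200)&(X[...,1]<450)
        c=max(cv2.findContours(t.astype(np.uint8),0,1)[0],key=len)
        (u,v),ax,an=cv2.fitEllipse(cv2.convexHull(c))
        D[n,k]=(u,v);print(n,k,"top ell",round(u,1),round(v,1),np.round(ax,1),"at175:",onz(n,u,v,175).round(1),"cloud mean",X[t].mean(0).round(1),t.sum())
        t=m&(X[...,2]>25)&(X[...,2]<50)&(X[...,0]<485)&(X[...,1]>200)
        print("   tile",X[t].mean(0).round(1), ((X[t].min(0)+X[t].max(0))/2).round(1))
        t=(X[...,2]>45)&(X[...,2]<130)
    # owl
    t=(X[...,2]>30)&(X[...,2]<95)&(X[...,0]>548)&(X[...,0]<612)&(X[...,1]>280)&(X[...,1]<370)
    ys,xs=np.nonzero(t);print(n,"owl",X[t].min(0).round(),X[t].max(0).round(),"px",xs.mean(),ys.mean(),"zhist",np.histogram(X[t][:,2],bins=range(30,100,10))[0])
    tt=t&(X[...,2]>70);print("  owl top",X[tt].mean(0).round(1),tt.sum())
    t=t&(h[...,1]<70);print("  owl eyes",X[t].mean(0).round(1),t.sum())
    # tray
    t=(X[...,0]>440)&(X[...,0]<660)&(X[...,1]<180)&(X[...,1]>-140)&(h[...,1]<40)&(h[...,2]>120)&(abs(X[...,2]-10)<15)
    nn,l,st,c=cv2.connectedComponentsWithStats(t.astype(np.uint8));j=1+st[1:,4].argmax();q=X[l==j]
    r=cv2.minAreaRect(q[:,:2].astype(np.float32));print(n,"tray",r, q[:,2].mean(), np.percentile(q[:,2],[5,50,95]))
    # wheel
    t=(X[...,2]>68)&(X[...,2]<83)&(np.hypot(X[...,0]-550,X[...,1]+270)<140)
    P=X[t];c=cv2.convexHull(P[:,:2].astype(np.float32))[:,0];print(n,"wheel",circ(c),np.median(P[:,2]))
    # foot
    t=(X[...,2]>10)&(X[...,2]<110)&(abs(X[...,0]-760)<80)&(abs(X[...,1]-50)<80);P=X[t];print(n,"foot",P.min(0).round(),P.max(0).round())
    # board surface
    t=(X[...,2]>10)&(X[...,2]<28)&(X[...,0]>440)&(X[...,0]<660)&(X[...,1]>195)&(X[...,1]<450);P=X[t];print(n,"board",cv2.minAreaRect(P[:,:2].astype(np.float32)),np.median(P[:,2]))
    t=(X[...,2]>46)&(X[...,2]<62)&(X[...,0]>620)&(X[...,0]<670)&(X[...,1]>190)&(X[...,1]<450);P=X[t]
    b=np.polyfit(P[:,1],P[:,0],1);print(n,"backrail slope",b,P.mean(0))
for k in"ygb": print(k,tri(D["side",k],D["top",k]))
E
```

```text
side y top ell 292.1 301.3 [19.8 24.6] at175: [516.1 391.3 175. ] cloud mean [516.1 391.2 175.6] 377
   tile [472.1 393.8  38.7] [472.1 393.   38.8]
side g top ell 299.8 273.0 [14.6 21.5] at175: [517.  322.5 175. ] cloud mean [516.5 324.  176.3] 249
   tile [469.4 327.7  38.8] [469.7 327.5  38.3]
side b top ell 307.4 251.1 [12.1 19.6] at175: [514.9 262.  175. ] cloud mean [514.8 263.3 176.1] 192
   tile [466.7 262.1  38.9] [466.5 261.6  38.4]
side owl [557. 316.  30.] [602. 358.  81.] px 264.65346534653463 327.0792079207921 zhist [ 89  85 131 113 285   4]
  owl top [577.8 335.   75.3] 289
  owl eyes [594.9 337.3  72.8] 31
side tray ((538.7518920898438, -9.869674682617188), (171.435546875, 265.7344970703125), 7.279086112976074) 8.102099660140095 [ 4.13778469  6.80696997 19.26884087]
side wheel [ 543.85257303 -321.16781108   93.66970634] 76.96397274162734
side foot [719.   6.  10.] [830. 130. 109.]
side board ((550.0460815429688, 323.2483215332031), (245.0627899169922, 208.5488739013672), 87.55846405029297) 21.41216354789486
side backrail slope [4.17949321e-02 6.34887238e+02] [648.8271
[... 722 characters left out ...]
70312, 258.86358642578125), 7.458408832550049) 6.9576463201420085 [ 2.88145006  6.04611628 18.20656149]
top wheel [ 543.23073969 -320.84860537   92.81483974] 76.02340534268232
top foot [719.   1.  10.] [840. 130. 110.]
top board ((549.3073120117188, 322.6644287109375), (239.9473114013672, 208.1085662841797), 88.09188079833984) 20.905288514487804
top backrail slope [4.15847618e-02 6.35408178e+02] [648.60922117 317.44905334  54.4860089 ]
y (array([516.47932695, 388.737008  , 172.58303198]), np.float64(0.29492063334934526))
g (array([517.10478097, 321.82463718, 174.40286623]), np.float64(0.026823967121151218))
b (array([514.8180953 , 259.81537344, 173.36257242]), np.float64(0.8423924514423453))
```

jog_arm(motion="-0.009 0 -0.035 6.7; -0.018 0 -0.070 13.4; -0.027 0 -0.105 20; -0.036 0 -0.140 26.7; -0.045 0 -0.175 33.4", jaw=100)

```text
clock: 0.52
eef_pos: [377.9, 377.2, 230.9]
tool_rot: [-0.682, 0.682, 0.186, -0.186]
force: [0.5, 0.5, -0.2]
opening: 1.001
```

```bash
cat >> h.py <<'E'
def go(x,y,z,yaw):
    """print shift in tool axes (mm) and roll to reach world pose"""
    p,M,s=tool();d=M.T@(np.array([x,y,z])-p);a=np.degrees(np.arctan2(M[1,0],M[0,0]))
    r=-(yaw-a);print("t",round(s["clock"],2),"at",p.round(1),"yaw",a.round(1),"F",s["force"].round(1),"op",round(s["opening"],3),"| shift",d.round(1),"roll",round((r+180)%360-180,1), "tilt",np.degrees(np.arccos(min(1,-M[2,1]))).round(2))
E
python3 -c "
from h import *
go(514.7,260.5,231,-2.4)"
```

```text
t 0.52 at [377.9 377.2 230.9] yaw 30.5 F [ 0.5  0.5 -0.2] op 1.001 | shift [ 5.86e+01 -1.00e-01 -1.70e+02] roll 32.9 tilt 0.05
```

jog_arm(motion="0.012 0 -0.034 6.6; 0.024 0 -0.068 13.2; 0.035 0 -0.102 19.8; 0.047 0 -0.136 26.4; 0.0585 0 -0.170 32.9")

```text
clock: 0.93
eef_pos: [515.2, 261.4, 230.9]
tool_rot: [-0.707, 0.707, -0.015, 0.014]
force: [-0.2, 1.2, -0.6]
opening: 1.001
```

```bash
python3 -c "
from h import *
go(514.7,260.5,145,-2.4)"
```

```text
t 0.93 at [515.2 261.4 230.9] yaw -2.4 F [-0.2  1.2 -0.6] op 1.001 | shift [-0.4 85.9 -0.9] roll 0.0 tilt 0.05
```

jog_arm(motion="0 0.02 -0.0005 0; 0 0.04 -0.001 0; 0 0.06 -0.001 0; 0 0.075 -0.001 0; 0 0.086 -0.001 0")

```text
clock: 1.35
eef_pos: [513.2, 261.1, 142.9]
tool_rot: [-0.706, 0.708, -0.014, 0.012]
force: [0.3, 0.3, -1.1]
opening: 1.0
```

```bash
python3 -c "
from h import *
go(514.7,260.5,145,-2.4)
p,d=camera('side');cv2.imwrite('pics/s1.png',cv2.resize(p[180:390,180:400],None,fx=3,fy=2.8,interpolation=2)[:,:,::-1])"
```

```text
t 1.35 at [513.2 261.1 142.9] yaw -2.1 F [ 0.3  0.3 -1.1] op 1.0 | shift [ 1.6 -2.1 -0.6] roll 0.3 tilt 0.22
```

View pics/s1.png

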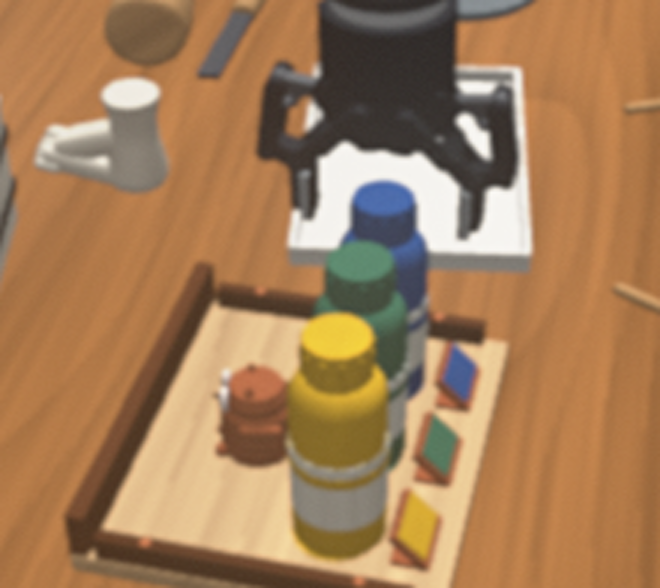

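The fingers stand on both sides of the blue cap at (385,205), in line with it. I'll rise 1 mm and close.

jog_arm(motion="0.001 -0.001 0 0; 0.001 -0.001 0 0; 0.001 -0.001 0 0; 0.001 -0.001 0 0; 0.001 -0.001 0 0")

```text
clock: 1.82
eef_pos: [516.1, 262.0, 147.4]
tool_rot: [0.707, -0.707, 0.012, -0.013]
force: [0.2, 0.2, 1.0]
opening: 0.997
```

jog_arm(motion="0 0 0 0; 0 0 0 0; 0 0 0 0; 0 0 0 0; 0 0 0 0", jaw=0)

```text
clock: 2.23
eef_pos: [515.9, 261.8, 146.7]
tool_rot: [0.707, -0.707, 0.012, -0.013]
force: [0.3, -0.5, 2.4]
opening: 0.428
```

jog_arm(motion="0 0 0 0; 0 0 0 0; 0 0 0 0; 0 0 0 0; 0 0 0 0")

```text
clock: 2.65
eef_pos: [515.9, 261.8, 146.7]
tool_rot: [0.707, -0.707, 0.012, -0.013]
force: [0.4, -0.3, 2.6]
opening: 0.426
```

```bash
python3 -c "
from h import *
go(548,-84,200,-2.4)
p,d=camera('side');cv2.imwrite('pics/s2.png',cv2.resize(p[180:390,180:400],None,fx=3,fy=2.8,interpolation=2)[:,:,::-1])"
```

```text
t 2.65 at [515.9 261.8 146.7] yaw -2.1 F [ 0.4 -0.3  2.6] op 0.426 | shift [  44.6  -53.4 -344.4] roll 0.3 tilt 0.06
```

View pics/s2.png

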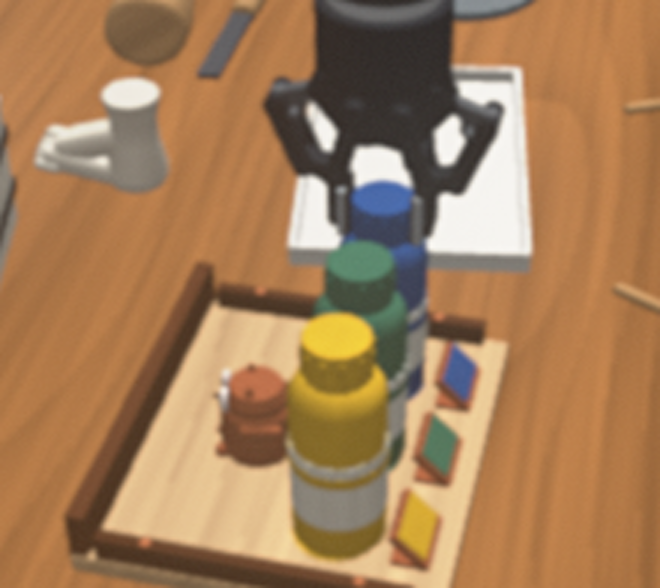

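The jaws closed on the blue cap at opening 0.43, about 36 mm. Now lift.

jog_arm(motion="0 -0.005 0 0; 0 -0.017 0 0; 0 -0.031 0 0; 0 -0.043 0 0; 0 -0.05 0 0")

```text
clock: 3.12
eef_pos: [515.0, 261.6, 196.7]
tool_rot: [-0.707, 0.707, -0.013, 0.012]
force: [-0.1, 0.2, -1.7]
opening: 0.429
```

jog_arm(motion="0.001 -0.003 -0.007 0; 0.004 -0.004 -0.025 0; 0.007 -0.004 -0.05 0; 0.011 -0.004 -0.075 0; 0.014 -0.004 -0.100 0")

```text
clock: 3.53
eef_pos: [524.9, 159.3, 199.2]
tool_rot: [-0.706, 0.708, -0.014, 0.012]
force: [1.3, 0.9, -2.2]
opening: 0.424
```

jog_arm(motion="0.003 0 -0.025 0; 0.006 0 -0.05 0; 0.010 0 -0.075 0; 0.013 0 -0.100 0; 0.016 0 -0.125 0")

```text
clock: 3.95
eef_pos: [536.1, 33.9, 199.2]
tool_rot: [-0.707, 0.707, -0.014, 0.012]
force: [0.3, -0.3, -2.6]
opening: 0.429
```

jog_arm(motion="0.003 0 -0.025 0; 0.006 0 -0.05 0; 0.010 0 -0.075 0; 0.013 0 -0.098 0; 0.014 0 -0.114 0")

```text
clock: 4.37
eef_pos: [545.8, -82.6, 199.3]
tool_rot: [-0.706, 0.708, -0.015, 0.013]
force: [-0.2, -0.6, -3.3]
opening: 0.426
```

```bash
python3 -c "
from h import *
go(548,-84,132,-2.4)
p,d=camera('side');cv2.imwrite('pics/s3.png',cv2.resize(p[100:310,180:400],None,fx=3,fy=2.8,interpolation=2)[:,:,::-1])"
```

```text
t 4.37 at [545.8 -82.6 199.3] yaw -2.3 F [-0.2 -0.6 -3.3] op 0.426 | shift [ 2.4 67.3 -1.2] roll 0.1 tilt 0.18
```

View pics/s3.png

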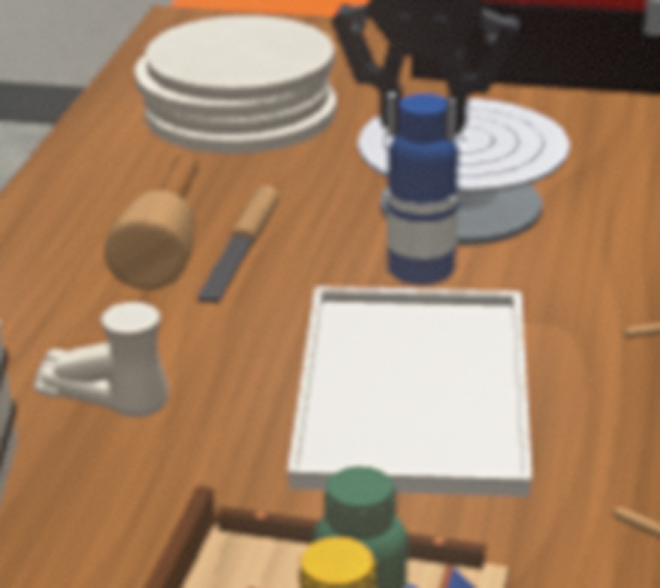

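The blue bottle hangs upright, its foot at (422,270), over the far end of the tray. Now lower it.

jog_arm(motion="0.001 0.006 0 0; 0.002 0.02 -0.001 0; 0.002 0.036 -0.001 0; 0.002 0.05 -0.001 0; 0.002 0.058 -0.001 0")

```text
clock: 4.83
eef_pos: [547.2, -77.6, 139.3]
tool_rot: [0.708, -0.706, 0.014, -0.01]
force: [-0.1, 0.3, -1.7]
opening: 0.432
```

jog_arm(motion="0 0.002 0 0; 0 0.004 0 0; 0 0.006 0 0; 0 0.007 0 0; 0 0.007 0 0")

```text
clock: 5.25
eef_pos: [549.6, -79.7, 135.8]
tool_rot: [0.707, -0.707, 0.012, -0.013]
force: [0.3, 0.3, -2.1]
opening: 0.426
```

```bash
python3 -c "
from h import *
go(548,-84,132,-2.4)"
```

```text
t 5.25 at [549.6 -79.7 135.8] yaw -2.1 F [ 0.3  0.3 -2.1] op 0.426 | shift [-1.4  3.8 -4.3] roll 0.3 tilt 0.06
```

jog_arm(motion="0 0.001 0 0; 0 0.002 0 0; 0 0.003 0 0; 0 0.003 0 0; 0 0.003 0 0")

```text
clock: 5.67
eef_pos: [549.1, -79.7, 132.3]
tool_rot: [0.707, -0.707, 0.013, -0.013]
force: [-0.5, 0.0, -1.9]
opening: 0.426
```

jog_arm(motion="0 0.0005 0 0; 0 0.001 0 0; 0 0.0015 0 0; 0 0.0015 0 0; 0 0.0015 0 0")

```text
clock: 6.08
eef_pos: [549.4, -79.8, 131.6]
tool_rot: [0.707, -0.707, 0.012, -0.013]
force: [-1.7, -0.6, 4.6]
opening: 0.423
```

The force turned positive, so the bottle has touched down. Release and rise.

jog_arm(motion="0 -0.0005 0 0; 0 -0.0005 0 0; 0 -0.0005 0 0; 0 -0.0005 0 0; 0 -0.0005 0 0", jaw=85)

```text
clock: 6.5
eef_pos: [549.2, -79.7, 131.1]
tool_rot: [-0.707, 0.707, -0.013, 0.013]
force: [-0.0, 0.7, 0.0]
opening: 0.849
```

jog_arm(motion="0 -0.01 0 0; 0 -0.03 0 0; 0 -0.06 0 0; 0 -0.08 0 0; 0 -0.09 0 0")

```text
clock: 6.92
eef_pos: [551.0, -80.4, 225.3]
tool_rot: [-0.707, 0.707, -0.011, 0.015]
force: [0.9, 0.4, 1.2]
opening: 0.854
```

```bash
python3 -c "
from h import *
go(517,322.5,222,-2.4)"
```

```text
t 6.92 at [551.  -80.4 225.3] yaw -2.1 F [0.9 0.4 1.2] op 0.854 | shift [-48.6   2.8 401.4] roll 0.3 tilt 0.36
```

jog_arm(motion="-0.005 0 0.04 0; -0.01 0 0.08 0; -0.015 0 0.12 0; -0.02 0 0.16 0; -0.025 0 0.2 0")

```text
clock: 7.33
eef_pos: [530.7, 122.8, 221.3]
tool_rot: [0.707, -0.707, 0.013, -0.013]
force: [0.7, 0.2, 0.4]
opening: 0.852
```

jog_arm(motion="-0.005 0 0.04 0.3; -0.01 0 0.08 0.3; -0.015 0 0.12 0.3; -0.02 0 0.16 0.3; -0.025 0 0.2 0.3")

```text
clock: 7.75
eef_pos: [512.9, 323.6, 221.2]
tool_rot: [-0.707, 0.707, -0.015, 0.014]
force: [0.5, 0.1, -0.1]
opening: 0.851
```

```bash
python3 -c "
from h import *
go(517,322.5,146.5,-2.4)
p,d=camera('side');cv2.imwrite('pics/s4.png',cv2.resize(p[150:360,180:400],None,fx=3,fy=2.8,interpolation=2)[:,:,::-1])
go(517,322.5,146.5,-2.4)
"
```

```text
t 7.75 at [512.9 323.6 221.2] yaw -2.4 F [ 0.5  0.1 -0.1] op 0.851 | shift [ 4.2 74.7 -0.9] roll 0.0 tilt 0.03
t 7.8 at [508.9 336.5 220.1] yaw -1.5 F [-0.9  9.7 -0.4] op 0.85 | shift [  8.7  73.5 -14.5] roll 0.9 tilt 0.57
```

View pics/s4.png

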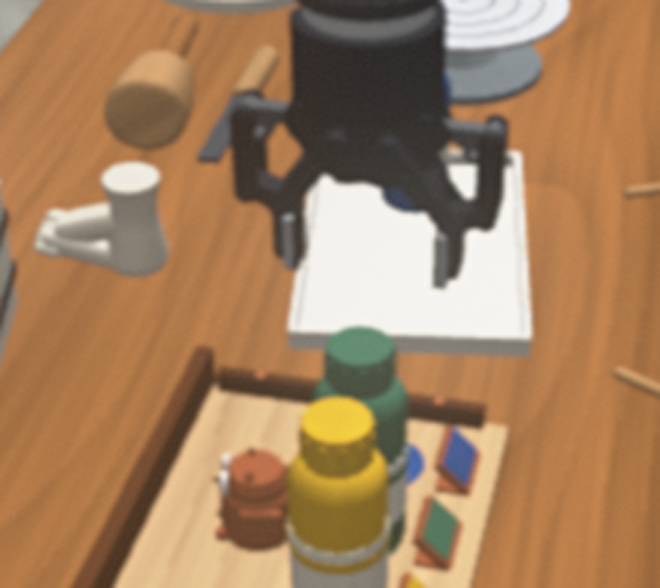

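The green bottle stands below the gripper, and the blue disc shows at about (412,463). The arm overshoots after a fast stop, so I'll settle with a correction and descend.

jog_arm(motion="0.004 0 -0.001 0; 0.004 0.01 -0.001 0; 0.004 0.02 -0.001 0; 0.004 0.03 -0.001 0; 0.004 0.03 -0.001 0")

```text
clock: 8.22
eef_pos: [516.2, 317.8, 187.9]
tool_rot: [-0.706, 0.708, -0.018, 0.014]
force: [0.2, -0.3, -0.9]
opening: 0.852
```

```bash
python3 -c "
from h import *
go(517,322.5,146.5,-2.4)
"
```

```text
t 8.22 at [516.2 317.8 187.9] yaw -2.5 F [ 0.2 -0.3 -0.9] op 0.852 | shift [ 0.8 41.4  4.9] roll -0.1 tilt 0.38
```

jog_arm(motion="0 0 0 0; 0 0 0 0; 0 0 0 0; 0 0 0 0; 0 0 0 0")

```text
clock: 8.63
eef_pos: [517.9, 320.8, 191.9]
tool_rot: [0.707, -0.707, 0.014, -0.015]
force: [-0.8, -0.5, -0.1]
opening: 0.851
```

```bash
python3 -c "
from h import *
go(517,322.5,146.5,-2.4)
"
```

```text
t 8.63 at [517.9 320.8 191.9] yaw -2.4 F [-0.8 -0.5 -0.1] op 0.851 | shift [-1.  45.4  1.6] roll 0.0 tilt 0.07
```

jog_arm(motion="-0.001 0.012 0.0015 0; -0.001 0.026 0.0015 0; -0.001 0.038 0.0015 0; -0.001 0.045 0.0015 0; -0.001 0.045 0.0015 0")

```text
clock: 9.05
eef_pos: [515.5, 321.7, 144.6]
tool_rot: [-0.706, 0.708, -0.016, 0.014]
force: [-0.1, 0.8, 0.2]
opening: 0.849
```

jog_arm(motion="0 0 0 0; 0 0 0 0; 0 0 0 0; 0 0 0 0; 0 0 0 0", jaw=0)

```text
clock: 9.47
eef_pos: [517.8, 322.6, 147.8]
tool_rot: [0.708, -0.706, 0.014, -0.016]
force: [1.8, -0.2, 3.8]
opening: 0.43
```

jog_arm(motion="0 0 0 0; 0 0 0 0; 0 0 0 0; 0 0 0 0; 0 0 0 0")

```text
clock: 9.88
eef_pos: [517.7, 322.6, 147.7]
tool_rot: [0.708, -0.706, 0.014, -0.016]
force: [1.6, 0.9, 5.1]
opening: 0.424
```

```bash
python3 -c "
from h import *
go(538,-6,196.5,-2.4)
"
```

```text
t 9.88 at [517.7 322.6 147.7] yaw -2.4 F [1.6 0.9 5.1] op 0.424 | shift [  34.   -49.3 -327.4] roll 0.0 tilt 0.18
```

jog_arm(motion="0 -0.005 0 0; 0 -0.017 0 0; 0 -0.031 0 0; 0 -0.043 0 0; 0 -0.05 0 0")

```text
clock: 10.3
eef_pos: [516.1, 322.0, 196.5]
tool_rot: [-0.707, 0.707, -0.015, 0.014]
force: [-0.1, 0.1, -2.3]
opening: 0.428
```

jog_arm(motion="0.001 -0.003 -0.007 0; 0.003 -0.004 -0.025 0; 0.005 -0.004 -0.05 0; 0.008 -0.004 -0.075 0; 0.010 -0.004 -0.100 0")

```text
clock: 10.72
eef_pos: [521.6, 219.7, 199.0]
tool_rot: [-0.706, 0.708, -0.015, 0.014]
force: [0.0, -0.1, -2.6]
opening: 0.424
```

jog_arm(motion="0.003 0 -0.025 0; 0.006 0 -0.05 0; 0.009 0 -0.075 0; 0.011 0 -0.100 0; 0.013 0 -0.125 0")

```text
clock: 11.13
eef_pos: [529.0, 94.4, 199.1]
tool_rot: [-0.707, 0.707, -0.016, 0.014]
force: [-0.8, -0.8, -3.0]
opening: 0.43
```

jog_arm(motion="0.003 0 -0.025 0; 0.006 0 -0.05 0; 0.009 0 -0.075 0; 0.010 0 -0.095 0; 0.011 0 -0.102 0")

```text
clock: 11.55
eef_pos: [535.6, -11.8, 199.5]
tool_rot: [-0.706, 0.708, -0.018, 0.016]
force: [-0.3, -1.4, -2.3]
opening: 0.427
```

jog_arm(motion="0 0 0 0; 0 0.003 0 0; 0 0.009 0 0; 0 0.015 0 0; 0 0.02 0 0")

```text
clock: 11.97
eef_pos: [536.6, -3.9, 179.0]
tool_rot: [0.707, -0.707, 0.014, -0.013]
force: [-0.6, -0.8, -2.5]
opening: 0.428
```

```bash
python3 -c "
from h import *
go(538,-6,132.7,-2.4)
p,d=camera('side');cv2.imwrite('pics/s5.png',cv2.resize(p[100:310,180:400],None,fx=3,fy=2.8,interpolation=2)[:,:,::-1])
"
```

```text
t 11.97 at [536.6  -3.9 179. ] yaw -2.2 F [-0.6 -0.8 -2.5] op 0.428 | shift [ 1.6 46.3 -2. ] roll 0.2 tilt 0.1
```

View pics/s5.png

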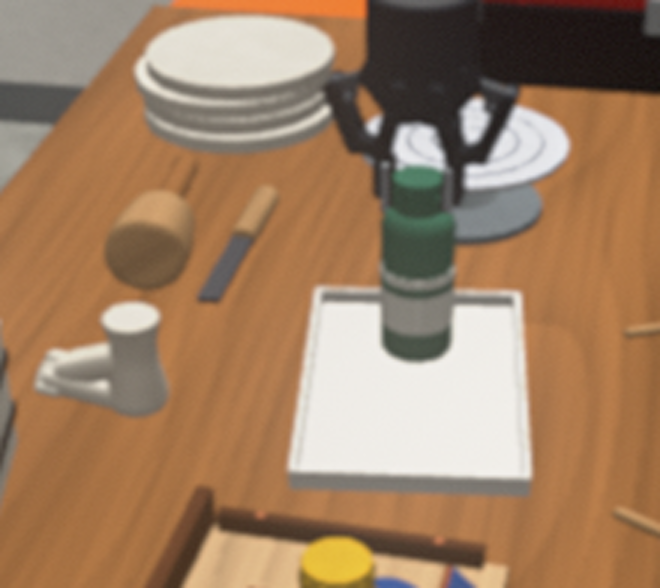

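The green bottle is upright over the middle of the tray, and blue stands hidden behind it. Lower it.

jog_arm(motion="0 0.008 -0.001 0; 0 0.019 -0.001 0; 0 0.031 -0.001 0; 0 0.039 -0.001 0; 0 0.042 -0.001 0")

```text
clock: 12.43
eef_pos: [535.6, -6.8, 136.1]
tool_rot: [-0.707, 0.707, -0.016, 0.013]
force: [-0.2, 0.5, -3.0]
opening: 0.424
```

jog_arm(motion="0 0.001 0 0; 0 0.002 0 0; 0 0.002 0 0; 0 0.002 0 0; 0 0.002 0 0")

```text
clock: 12.85
eef_pos: [537.5, -7.0, 136.9]
tool_rot: [0.707, -0.707, 0.014, -0.015]
force: [-0.2, 0.5, -2.7]
opening: 0.428
```

jog_arm(motion="0 0.0005 0 0; 0 0.001 0 0; 0 0.0015 0 0; 0 0.0015 0 0; 0 0.0015 0 0")

```text
clock: 13.27
eef_pos: [537.0, -6.9, 134.8]
tool_rot: [0.707, -0.707, 0.015, -0.015]
force: [0.2, -0.0, -3.0]
opening: 0.425
```

jog_arm(motion="0 0.0005 0 0; 0 0.001 0 0; 0 0.0015 0 0; 0 0.002 0 0; 0 0.002 0 0")

```text
clock: 13.68
eef_pos: [537.1, -6.9, 132.7]
tool_rot: [0.707, -0.707, 0.015, -0.015]
force: [-0.0, -0.4, -1.5]
opening: 0.426
```

jog_arm(motion="0 0.0005 0 0; 0 0.0005 0 0; 0 0.0005 0 0; 0 0.0005 0 0; 0 0.0005 0 0")

```text
clock: 14.1
eef_pos: [537.2, -7.0, 132.7]
tool_rot: [0.707, -0.707, 0.014, -0.015]
force: [-0.6, -0.1, 1.2]
opening: 0.428
```

Green has touched down. Release and go to yellow at (516.3, 389).

jog_arm(motion="0 0 0 0; 0 0 0 0; 0 0 0 0; 0 0 0 0; 0 0 0 0", jaw=85)

```text
clock: 14.52
eef_pos: [537.2, -6.9, 132.3]
tool_rot: [-0.707, 0.707, -0.014, 0.015]
force: [0.1, -0.0, 0.4]
opening: 0.849
```

jog_arm(motion="0 -0.01 0 0; 0 -0.03 0 0; 0 -0.055 0 0; 0 -0.07 0 0; 0 -0.075 0 0")

```text
clock: 14.93
eef_pos: [539.2, -7.3, 211.1]
tool_rot: [0.707, -0.707, 0.012, -0.017]
force: [0.3, 0.3, 0.5]
opening: 0.848
```

```bash
python3 -c "
from h import *
go(516.3,389,207,-2.4)
p,d=camera('side');cv2.imwrite('pics/s6.png',cv2.resize(p[100:310,180:400],None,fx=3,fy=2.8,interpolation=2)[:,:,::-1])
"
```

```text
t 14.93 at [539.2  -7.3 211.1] yaw -2.4 F [0.3 0.3 0.5] op 0.848 | shift [-39.3   4.1 395. ] roll 0.0 tilt 0.38
```

View pics/s6.png

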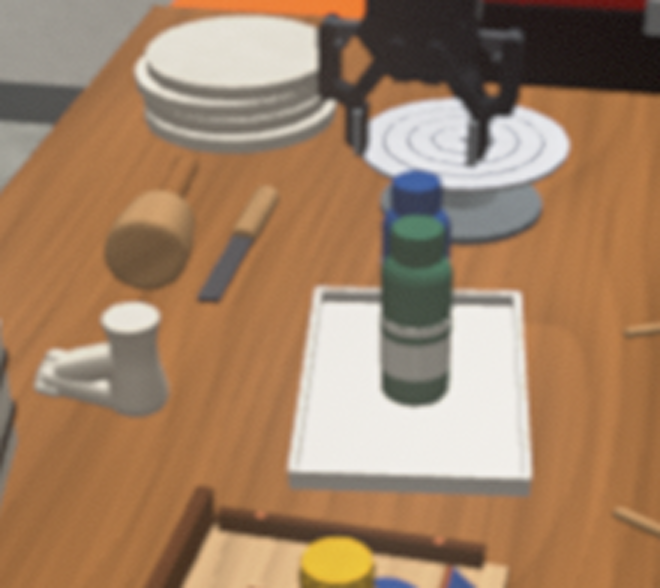

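Blue and green stand upright in the tray at about (416,200) and (416,350).

jog_arm(motion="-0.003 0 0.025 0; -0.006 0 0.06 0; -0.010 0 0.1 0; -0.014 0 0.14 0; -0.018 0 0.18 0")

```text
clock: 15.4
eef_pos: [525.5, 175.1, 206.3]
tool_rot: [-0.707, 0.707, -0.016, 0.014]
force: [0.5, 0.5, -0.3]
opening: 0.846
```

jog_arm(motion="-0.004 0 0.04 0; -0.008 0 0.08 0; -0.012 0 0.12 0; -0.016 0 0.155 0; -0.018 0 0.18 0")

```text
clock: 15.82
eef_pos: [513.3, 359.1, 205.6]
tool_rot: [0.707, -0.707, 0.014, -0.012]
force: [0.1, -0.1, -0.1]
opening: 0.849
```

jog_arm(motion="-0.003 0 0.015 0; -0.004 0 0.025 0; -0.004 0 0.033 0; -0.004 0 0.036 0; -0.004 0 0.036 0")

```text
clock: 16.23
eef_pos: [514.2, 389.2, 207.2]
tool_rot: [-0.707, 0.707, -0.015, 0.015]
force: [0.7, 0.7, -0.3]
opening: 0.852
```

```bash
python3 -c "
from h import *
go(516.3,389,147,-2.4)"
```

```text
t 16.23 at [514.2 389.2 207.2] yaw -2.5 F [ 0.7  0.7 -0.3] op 0.852 | shift [ 2.1 60.2 -0.1] roll -0.1 tilt 0.06
```

jog_arm(motion="0.002 0.015 0 0; 0.002 0.033 0 0; 0.002 0.05 0 0; 0.002 0.058 0 0; 0.002 0.06 0 0")

```text
clock: 16.65
eef_pos: [515.1, 387.7, 145.5]
tool_rot: [-0.706, 0.708, -0.017, 0.015]
force: [-0.8, -0.2, -0.1]
opening: 0.85
```

jog_arm(motion="0 0 0 0; 0 0 0 0; 0 0 0 0; 0 0 0 0; 0 0 0 0")

```text
clock: 17.07
eef_pos: [515.9, 390.6, 148.3]
tool_rot: [0.707, -0.707, 0.014, -0.015]
force: [-0.1, 0.5, -1.1]
opening: 0.85
```

```bash
python3 -c "
from h import *
go(516.3,389,147,-2.4)
p,d=camera('side');cv2.imwrite('pics/s7.png',cv2.resize(p[180:390,180:400],None,fx=3,fy=2.8,interpolation=2)[:,:,::-1])"
```

```text
t 17.07 at [515.9 390.6 148.3] yaw -2.4 F [-0.1  0.5 -1.1] op 0.85 | shift [ 0.4  1.3 -1.6] roll 0.0 tilt 0.1
```

View pics/s7.png

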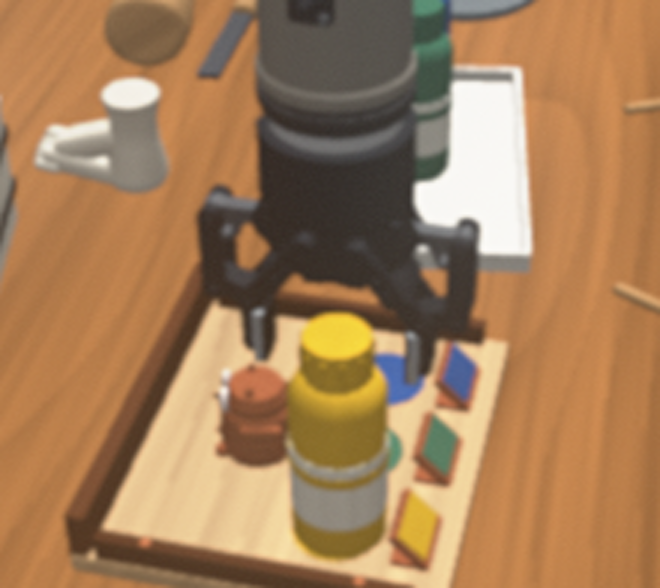

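The fingers straddle the yellow cap at (337,345). Close.

jog_arm(motion="0 0.001 -0.001 0; 0 0.001 -0.001 0; 0 0.001 -0.001 0; 0 0.001 -0.001 0; 0 0.001 -0.001 0", jaw=0)

```text
clock: 17.53
eef_pos: [515.9, 389.3, 146.6]
tool_rot: [0.707, -0.707, 0.014, -0.015]
force: [1.3, -0.9, 0.2]
opening: 0.426
```

jog_arm(motion="0 0 0 0; 0 0 0 0; 0 0 0 0; 0 0 0 0; 0 0 0 0")

```text
clock: 17.95
eef_pos: [515.9, 389.3, 146.6]
tool_rot: [0.707, -0.707, 0.014, -0.015]
force: [1.4, 0.4, 1.1]
opening: 0.426
```

jog_arm(motion="0 -0.005 0 0; 0 -0.017 0 0; 0 -0.031 0 0; 0 -0.043 0 0; 0 -0.05 0 0")

```text
clock: 18.37
eef_pos: [515.3, 389.7, 198.1]
tool_rot: [0.707, -0.707, 0.014, -0.015]
force: [0.7, 0.2, -2.5]
opening: 0.427
```

```bash
python3 -c "
from h import *
go(529,66,196.5,-2.4)
p,d=camera('side');cv2.imwrite('pics/s8.png',cv2.resize(p[180:390,180:400],None,fx=3,fy=2.8,interpolation=2)[:,:,::-1])"
```

```text
t 18.37 at [515.3 389.7 198.1] yaw -2.3 F [ 0.7  0.2 -2.5] op 0.427 | shift [  26.9    1.2 -322.9] roll 0.1 tilt 0.07
```

View pics/s8.png

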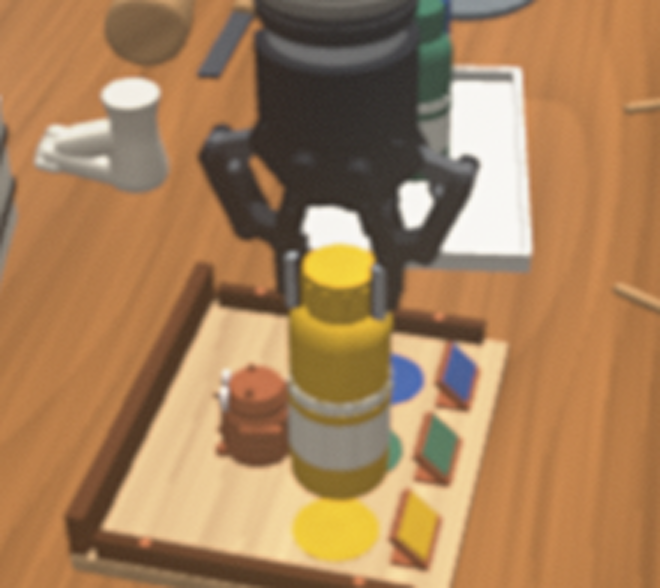

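Yellow is lifted clear and its disc shows at (335,527). Move to the near slot of the tray.

jog_arm(motion="0.001 -0.001 -0.007 0; 0.002 -0.001 -0.025 0; 0.004 -0.001 -0.05 0; 0.006 -0.001 -0.075 0; 0.008 -0.001 -0.100 0")

```text
clock: 18.83
eef_pos: [518.3, 287.0, 196.0]
tool_rot: [-0.706, 0.708, -0.015, 0.014]
force: [-0.0, -0.1, -1.7]
opening: 0.43
```

jog_arm(motion="0.002 0 -0.025 0; 0.004 0 -0.05 0; 0.006 0 -0.075 0; 0.008 0 -0.100 0; 0.010 0 -0.125 0")

```text
clock: 19.25
eef_pos: [522.9, 161.6, 196.3]
tool_rot: [-0.707, 0.707, -0.016, 0.014]
force: [0.7, 0.2, -3.3]
opening: 0.428
```

jog_arm(motion="0.002 0 -0.025 0; 0.004 0 -0.05 0; 0.006 0 -0.073 0; 0.008 0 -0.091 0; 0.009 0 -0.098 0")

```text
clock: 19.67
eef_pos: [528.0, 60.2, 196.7]
tool_rot: [-0.706, 0.708, -0.017, 0.016]
force: [-0.2, -1.1, -3.4]
opening: 0.425
```

jog_arm(motion="0 0 0 0; 0 0.003 0 0; 0 0.009 0 0; 0 0.015 0 0; 0 0.02 0 0")

```text
clock: 20.08
eef_pos: [528.4, 67.2, 176.0]
tool_rot: [0.707, -0.707, 0.014, -0.013]
force: [-0.4, 0.9, -2.8]
opening: 0.427
```

```bash
python3 -c "
from h import *
go(529,66,131.6,-2.4)
"
```

```text
t 20.08 at [528.4  67.2 176. ] yaw -2.2 F [-0.4  0.9 -2.8] op 0.427 | shift [ 0.8 44.4 -1.2] roll 0.2 tilt 0.1
```

jog_arm(motion="0 0.008 0 0; 0 0.019 0 0; 0 0.031 0 0; 0 0.038 0 0; 0 0.040 0 0")

```text
clock: 20.5
eef_pos: [527.5, 65.5, 135.1]
tool_rot: [-0.707, 0.707, -0.016, 0.013]
force: [0.2, 0.2, -1.8]
opening: 0.424
```

jog_arm(motion="0 0.0005 0 0; 0 0.001 0 0; 0 0.0015 0 0; 0 0.0025 0 0; 0 0.003 0 0")

```text
clock: 20.92
eef_pos: [529.4, 65.5, 134.7]
tool_rot: [0.707, -0.707, 0.014, -0.015]
force: [-0.0, -0.1, -3.8]
opening: 0.428
```

jog_arm(motion="0 0.0005 0 0; 0 0.001 0 0; 0 0.001 0 0; 0 0.001 0 0; 0 0.001 0 0")

```text
clock: 21.33
eef_pos: [529.1, 65.4, 133.4]
tool_rot: [0.707, -0.707, 0.015, -0.015]
force: [0.1, -0.8, -3.2]
opening: 0.432
```

jog_arm(motion="0 0.0005 0 0; 0 0.001 0 0; 0 0.0015 0 0; 0 0.002 0 0; 0 0.002 0 0")

```text
clock: 21.75
eef_pos: [529.1, 65.5, 131.5]
tool_rot: [0.707, -0.707, 0.015, -0.015]
force: [-0.5, 0.4, -0.8]
opening: 0.428
```

jog_arm(motion="0 0.0005 0 0; 0 0.0005 0 0; 0 0.0005 0 0; 0 0.0005 0 0; 0 0.0005 0 0")

```text
clock: 22.17
eef_pos: [529.3, 65.5, 131.4]
tool_rot: [0.707, -0.707, 0.014, -0.015]
force: [-1.0, 0.5, 5.1]
opening: 0.428
```

jog_arm(motion="0 0 0 0; 0 0 0 0; 0 0 0 0; 0 0 0 0; 0 0 0 0", jaw=85)

```text
clock: 22.58
eef_pos: [529.1, 65.4, 130.6]
tool_rot: [-0.707, 0.707, -0.015, 0.015]
force: [-0.7, -0.1, 0.0]
opening: 0.849
```

jog_arm(motion="0 -0.01 0 0; 0 -0.03 0 0; 0 -0.055 0 0; 0 -0.08 0 0; 0 -0.1 0 0")

```text
clock: 23.0
eef_pos: [529.7, 65.3, 233.5]
tool_rot: [0.707, -0.707, 0.014, -0.016]
force: [0.9, 0.5, 0.1]
opening: 0.853
```

jog_arm(motion="0 0 0 0; 0 0 0 0; 0 0 0 0; 0 0 0 0; 0 0 0 0")

```text
clock: 23.42
eef_pos: [528.2, 65.4, 229.6]
tool_rot: [-0.707, 0.707, -0.016, 0.014]
force: [0.2, -0.7, -0.7]
opening: 0.849
```

```bash
python3 - <<'E'
from h import *
for n in("side","top"):
    p,d=camera(n);np.save(f"pics/{n}1_d.npy",d);np.save(f"pics/{n}1_p.npy",p)
    c=p[180:400,180:400] if n=="side" else p[190:300,70:340]
    cv2.imwrite(f"pics/{n}9.png",cv2.resize(c,None,fx=2.7,fy=2.7,interpolation=2)[:,:,::-1])
    X=cloud(n,d);h=cv2.cvtColor(p,cv2.COLOR_RGB2HSV)
    for k,(lo,hi) in dict(y=((20,110,60),(32,255,255)),g=((60,60,20),(95,255,255)),b=((105,90,30),(125,255,255))).items():
        t=(cv2.inRange(h,lo,hi)>0)&(abs(X[...,2]-21)<5)&(X[...,0]>488)&(X[...,0]<550)&(X[...,1]>210)&(X[...,1]<440)
        c=max(cv2.findContours(t.astype(np.uint8),0,1)[0],key=len)
        (u,v),ax,an=cv2.fitEllipse(cv2.convexHull(c));P=onz(n,u,v,20)
        hull=np.array([onz(n,*q[0],20)[:2] for q in cv2.convexHull(c)],np.float32)
        print(n,k,"disc",round(u,1),round(v,1),np.round(ax,1),P.round(1),"circ",cv2.minEnclosingCircle(hull),"z",X[t][:,2].mean().round(1),t.sum())
        t=(cv2.inRange(h,lo,hi)>0)&(X[...,2]>153)&(X[...,2]<170)&(X[...,1]<120)
        print("   cap",X[t].mean(0).round(1) if t.sum() else None,t.sum())
    t=(X[...,2]>30)&(X[...,2]<95)&(X[...,0]>548)&(X[...,0]<612)&(X[...,1]>270)&(X[...,1]<380)
    P=X[t]
    for a,b in((30,50),(50,58),(58,70),(70,90)):
        q=P[(P[:,2]>a)&(P[:,2]<b)];print("owl",a,b,len(q),q.min(0).round(1),q.max(0).round(1),q.mean(0).round(1))
    e=t&(h[...,1]<70);print(" eyes",X[e].mean(0).round(1),e.sum())
go(0,0,0,0)
E
```

```text
side y disc 291.2 368.3 [23.4 29.9] [519.9 388.8  20. ] circ ((520.1914672851562, 388.2830810546875), 25.684473037719727) z 21.9 556
   cap [529.8  69.3 160.1] 192
side g disc 300.1 340.3 [17.7 24.3] [516.8 323.1  20. ] circ ((516.8768310546875, 322.46417236328125), 21.953168869018555) z 21.9 343
   cap [536.3  -4.7 161.1] 126
side b disc 308.0 315.0 [16.2 23.5] [513.9 257.2  20. ] circ ((513.903076171875, 257.0301208496094), 22.421934127807617) z 22.0 308
   cap [548.4 -74.5 160.4] 111
owl 30 50 205 [554.8 327.6  30.2] [598.2 357.7  49.9] [572.7 348.8  40.3]
owl 50 58 114 [555.4 318.7  50. ] [595.5 356.7  58. ] [570.9 347.5  54.4]
owl 58 70 156 [557.  323.3  58. ] [602.5 354.9  70. ] [573.5 344.   63.5]
owl 70 90 286 [559.1 312.8  70. ] [599.1 350.5  80.7] [577.7 334.7  75.2]
 eyes [594.8 337.4  72.9] 31
top y disc 114.6 259.6 [19.4 20.3] [518.6 391.6  20. ] circ ((518.52099609375, 391.6976623535156), 25.372987747192383) z 21.7 314
   cap None 0
top g disc 140.2 260.0 [17.2 18.6] [515.7 326.8  20. ] circ ((516.0909423828125, 325.4847412109375), 23.419294357299805) z 21.5 219
   cap [536.   -6.  160.6] 241Traceback (most recent call last):
  File "<stdin>", line 9, in <module>
ValueError: max() iterable argument is empty
```

View pics/side9.png

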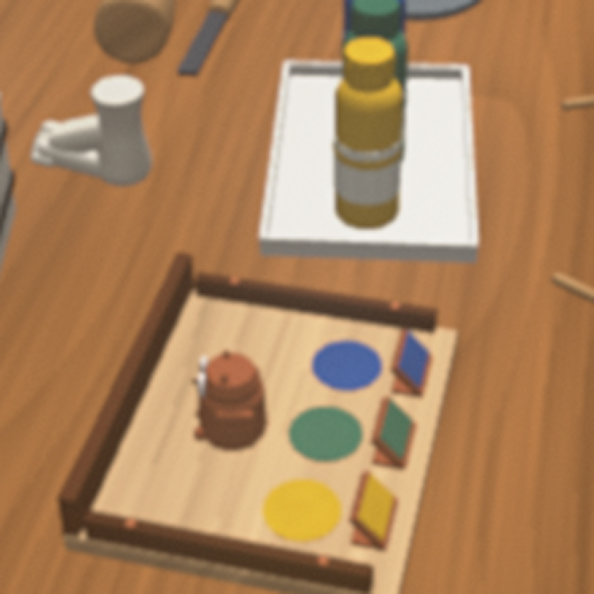

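View pics/top9.png

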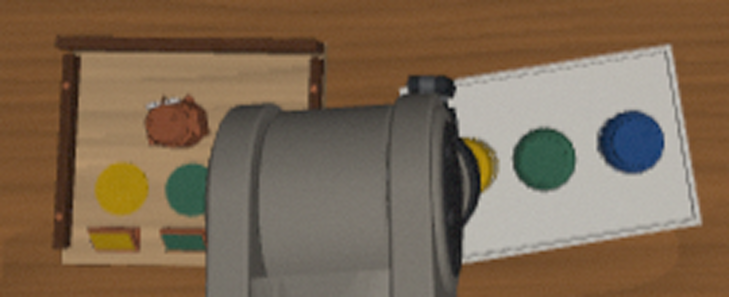

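The rack now holds only the owl at (230,400) in the side crop, with the three discs at (347,365), (326,433) and (302,509). All three bottles stand in the tray. Next I measure the owl's heading.

```bash
python3 - <<'E'
from h import *
n="top";p=np.load("pics/top1_p.npy");d=np.load("pics/top1_d.npy");X=cloud(n,d);h=cv2.cvtColor(p,cv2.COLOR_RGB2HSV)
t=(X[...,2]>28)&(X[...,2]<95)&(X[...,0]>540)&(X[...,0]<620)&(X[...,1]>280)&(X[...,1]<380)
P=X[t][:,:2].astype(np.float32);print("rect",cv2.minAreaRect(P),"extents",P.min(0),P.max(0))
for a,b in((28,50),(50,58),(58,70),(70,90)):
    q=X[t&(X[...,2]>a)&(X[...,2]<b)];print(a,b,len(q),q.min(0).round(1),q.max(0).round(1),q.mean(0).round(1))
e=t&(h[...,1]<70);print(" eyes",X[e].mean(0).round(1),e.sum(),X[e].round(0)[:, :].tolist())
s=np.load("pics/side1_p.npy")[300:360,235:310]
a=cv2.resize(p[215:255,110:165],(550,400),interpolation=2);b=cv2.resize(s,(500,400),interpolation=2)
cv2.imwrite("pics/owl.png",cv2.resize(np.hstack([a,b]),(787,300))[:,:,::-1])
print(state()["q"])
E
```

```text
rect ((578.679931640625, 329.06488037109375), (48.792572021484375, 45.2127685546875), 88.30266571044922) extents [555.9111  304.98285] [601.2353  353.82764]
28 50 53 [555.9 305.2  28.4] [601.2 352.3  48.9] [576.2 315.1  37.8]
50 58 53 [556. 305.  50.] [595.1 353.8  57.7] [573.6 317.3  54.7]
58 70 69 [556.3 306.2  58.2] [600.2 350.8  69.7] [576.  321.4  63.9]
70 90 191 [558.8 314.   70. ] [597.1 348.7  79.9] [577.8 330.7  75.3]
 eyes [594.9 334.4  72.4] 18 [[598.0, 334.0, 63.0], [597.0, 328.0, 74.0], [597.0, 325.0, 75.0], [597.0, 323.0, 75.0], [597.0, 323.0, 69.0], [597.0, 320.0, 69.0], [595.0, 344.0, 71.0], [595.0, 340.0, 73.0], [595.0, 337.0, 74.0], [595.0, 336.0, 73.0], [595.0, 331.0, 73.0], [595.0, 328.0, 75.0], [595.0, 326.0, 73.0], [593.0, 348.0, 73.0], [593.0, 344.0, 75.0], [593.0, 342.0, 74.0], [593.0, 340.0, 73.0], [591.0, 349.0, 69.0]]
[-0.50378936  0.2899704   0.44848724  1.57313994 -0.12835702  1.3097749
 -0.07952958]
```

View pics/owl.png

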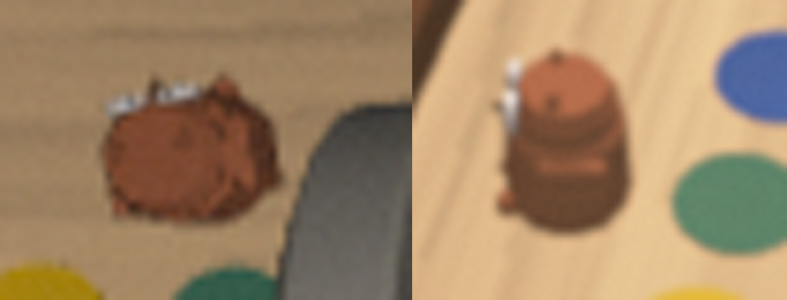

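The eye line runs from (597,321) to (592,349), so the owl faces about +10.5° from world +x. Its centre is near (577.5, 332), so the jaws go across the wings at yaw −79°.

```bash
python3 -c "
from h import *
go(577.5,332,150,-79.5)"
```

```text
t 23.52 at [528.5  65.4 229.9] yaw -2.4 F [-0.   0.2  0.2] op 0.849 | shift [ 38.1  79.6 268.4] roll 77.1 tilt 0.11
```

jog_arm(motion="0.003 0 0.02 6; 0.006 0 0.045 13; 0.010 0 0.075 20; 0.014 0 0.105 27; 0.018 0 0.135 33", jaw=100)

```text
clock: 23.93
eef_pos: [552.5, 200.8, 230.3]
tool_rot: [-0.673, 0.673, -0.217, 0.217]
force: [0.2, 0.5, 0.5]
opening: 1.0
```

```bash
python3 -c "
from h import *
go(577.5,332,150,-79.5)"
```

```text
t 23.93 at [552.5 200.8 230.3] yaw -35.7 F [0.2 0.5 0.5] op 1.0 | shift [-56.3  80.3 121.2] roll 43.8 tilt 0.05
```

jog_arm(motion="-0.014 0.005 0.030 7; -0.028 0.02 0.060 14; -0.040 0.035 0.088 21; -0.050 0.05 0.108 28; -0.056 0.06 0.121 34")

```text
clock: 24.35
eef_pos: [575.1, 334.9, 167.7]
tool_rot: [-0.581, 0.582, -0.404, 0.402]
force: [-1.0, 0.5, -0.3]
opening: 0.997
```

```bash
python3 -c "
from h import *
go(577.5,332,100,-79.5)"
```

```text
t 24.35 at [575.1 334.9 167.7] yaw -69.4 F [-1.   0.5 -0.3] op 0.997 | shift [ 3.6 67.7  1.4] roll 10.1 tilt 0.21
```

jog_arm(motion="0.001 0.01 0 5; 0.001 0.03 0 8; 0.001 0.05 0 9.5; 0.001 0.06 0 9.5; 0.001 0.067 0 9.5")

```text
clock: 24.77
eef_pos: [576.0, 329.4, 101.4]
tool_rot: [-0.545, 0.548, -0.449, 0.448]
force: [-0.5, 0.7, 1.1]
opening: 0.996
```

jog_arm(motion="0 0 0 0; 0 0 0 0; 0 0 0 0; 0 0 0 0; 0 0 0 0")

```text
clock: 25.18
eef_pos: [578.1, 330.0, 105.1]
tool_rot: [0.547, -0.545, 0.449, -0.449]
force: [-0.2, -0.2, -0.2]
opening: 0.999
```

```bash
python3 -c "
from h import *
go(577.5,332,28,-79.5)
p,d=camera('side');cv2.imwrite('pics/s10.png',cv2.resize(p[180:390,180:400],None,fx=3,fy=2.8,interpolation=2)[:,:,::-1])"
```

```text
t 25.18 at [578.1 330.  105.1] yaw -78.9 F [-0.2 -0.2 -0.2] op 0.999 | shift [-2.  77.1 -0.3] roll 0.6 tilt 0.13
```

View pics/s10.png

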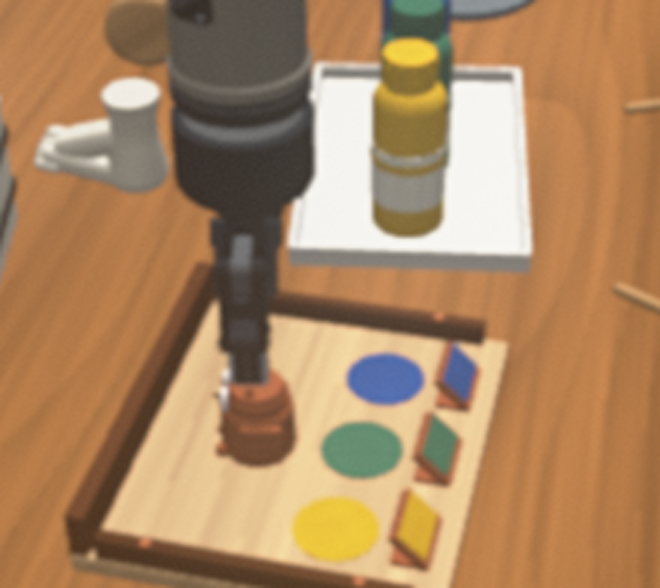

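The gripper is over the owl at (258,415), jaws across its wings, with the discs in view. Descend.

jog_arm(motion="-0.002 0.008 0 0; -0.002 0.02 0 0; -0.002 0.034 0 0; -0.002 0.046 0 0; -0.002 0.053 0 0.5")

```text
clock: 25.65
eef_pos: [575.2, 331.2, 47.7]
tool_rot: [-0.543, 0.545, -0.452, 0.451]
force: [-1.0, -0.1, -0.3]
opening: 1.001
```

jog_arm(motion="0 0.006 0 0; 0 0.012 0 0; 0 0.018 0 0; 0 0.022 0 0; 0 0.024 0 0")

```text
clock: 26.07
eef_pos: [576.8, 331.6, 26.3]
tool_rot: [-0.544, 0.544, -0.452, 0.451]
force: [-0.5, -0.1, -0.2]
opening: 1.001
```

```bash
python3 -c "
from h import *
p,d=camera('side');cv2.imwrite('pics/s11.png',cv2.resize(p[240:390,180:370],None,fx=4,fy=4,interpolation=2)[:,:,::-1])
go(577.5,332,27,-79.5)"
```

```text
t 26.12 at [576.7 331.6  26.2] yaw -79.4 F [-0.2 -0.9 -0.4] op 1.002 | shift [-0.2 -0.8  0.8] roll 0.1 tilt 0.04
```

View pics/s11.png

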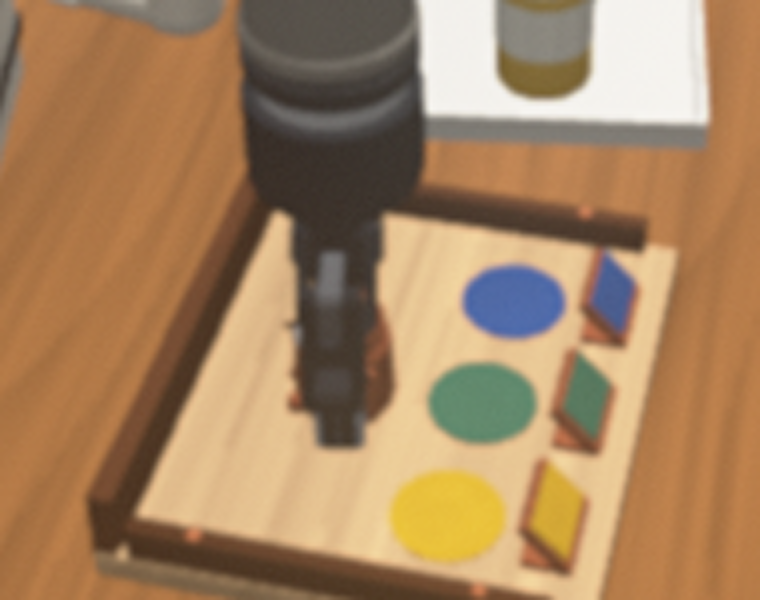

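The near finger at (338,400) covers the middle of the owl, whose edges show at about 300 and 392. Close.

jog_arm(motion="0 -0.001 0.0005 0; 0 -0.001 0.0005 0; 0 -0.001 0.0005 0; 0 -0.001 0.0005 0; 0 -0.001 0.0005 0", jaw=0)

```text
clock: 26.53
eef_pos: [578.3, 332.1, 28.8]
tool_rot: [0.545, -0.543, 0.451, -0.452]
force: [0.7, 0.0, 2.5]
opening: 0.549
```

jog_arm(motion="0 0 0 0; 0 0 0 0; 0 0 0 0; 0 0 0 0; 0 0 0 0")

```text
clock: 26.95
eef_pos: [578.3, 332.0, 28.8]
tool_rot: [0.545, -0.544, 0.451, -0.452]
force: [0.1, 0.3, 5.5]
opening: 0.553
```

jog_arm(motion="0 -0.005 0 0; 0 -0.012 0 0; 0 -0.02 0 0; 0 -0.027 0 0; 0 -0.03 0 0")

```text
clock: 27.37
eef_pos: [578.0, 332.1, 59.2]
tool_rot: [0.545, -0.544, 0.451, -0.452]
force: [-0.3, -0.9, -1.0]
opening: 0.552
```

```bash
python3 -c "
from h import *
p,d=camera('side');cv2.imwrite('pics/s12.png',cv2.resize(p[240:390,180:370],None,fx=4,fy=4,interpolation=2)[:,:,::-1])
go(543.5,-321,220,-79.5)"
```

```text
t 27.42 at [578.3 332.2  59.6] yaw -79.4 F [-0.3  0.8 -1.5] op 0.547 | shift [ 635.4 -161.3 -154.4] roll 0.1 tilt 0.15
```

View pics/s12.png

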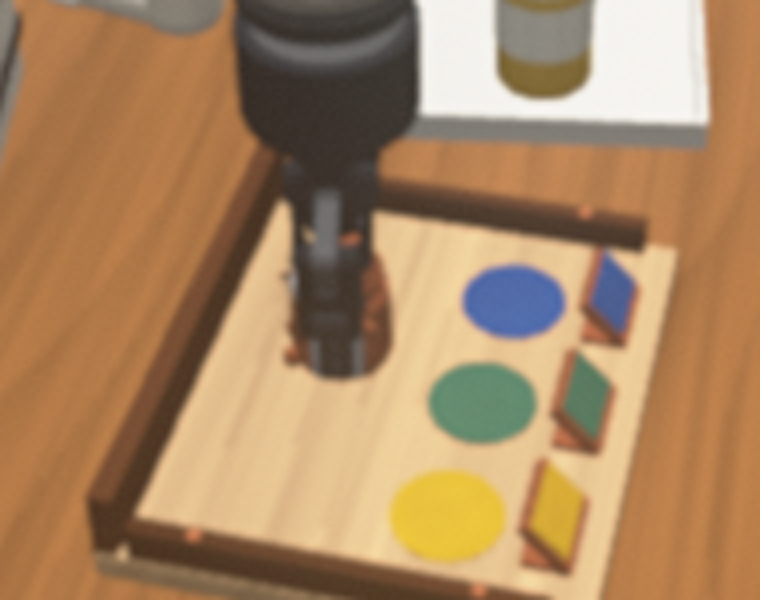

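The owl is gripped at opening 0.55, about 47 mm, and lifted level. Raise it high enough to pass over the bottles.

jog_arm(motion="0.001 -0.01 0 0; 0.003 -0.03 -0.001 0; 0.007 -0.06 -0.002 0; 0.012 -0.09 -0.003 0; 0.02 -0.12 -0.005 0")

```text
clock: 27.83
eef_pos: [575.5, 311.7, 179.1]
tool_rot: [-0.544, 0.545, -0.451, 0.451]
force: [0.7, 0.1, -1.9]
opening: 0.547
```

jog_arm(motion="0.015 -0.02 -0.004 0; 0.035 -0.035 -0.009 0; 0.06 -0.042 -0.015 0; 0.085 -0.045 -0.021 0; 0.115 -0.045 -0.028 0")

```text
clock: 28.25
eef_pos: [570.1, 193.3, 224.5]
tool_rot: [0.546, -0.544, 0.451, -0.451]
force: [-0.1, 0.3, -1.8]
opening: 0.553
```

```bash
python3 -c "
from h import *
go(543.5,-321,220,-79.5)"
```

```text
t 28.25 at [570.1 193.3 224.5] yaw -79.2 F [-0.1  0.3 -1.8] op 0.553 | shift [ 500.3    3.4 -122.2] roll 0.3 tilt 0.17
```

jog_arm(motion="0.03 0 -0.007 0; 0.06 0 -0.014 0; 0.09 0 -0.022 0; 0.12 0 -0.029 0; 0.15 0 -0.037 0")

```text
clock: 28.67
eef_pos: [560.7, 37.1, 223.3]
tool_rot: [0.544, -0.544, 0.452, -0.452]
force: [0.2, -0.9, -1.8]
opening: 0.551
```

jog_arm(motion="0.03 0 -0.007 0; 0.06 0 -0.014 0; 0.09 0 -0.022 0; 0.12 0 -0.029 0; 0.15 0 -0.037 0")

```text
clock: 29.08
eef_pos: [552.0, -116.9, 223.3]
tool_rot: [0.544, -0.544, 0.452, -0.452]
force: [0.3, -0.1, -1.0]
opening: 0.548
```

jog_arm(motion="0.03 0 -0.007 0; 0.06 0 -0.014 0; 0.09 0 -0.022 0; 0.12 0 -0.029 0; 0.145 0 -0.035 0")

```text
clock: 29.5
eef_pos: [543.7, -267.3, 223.3]
tool_rot: [-0.543, 0.544, -0.452, 0.452]
force: [1.1, -1.2, -0.9]
opening: 0.55
```

jog_arm(motion="0.02 0 -0.005 0; 0.035 0 -0.009 0; 0.045 0 -0.011 0; 0.05 0 -0.012 0; 0.05 0 -0.012 0")

```text
clock: 29.92
eef_pos: [541.8, -316.8, 222.9]
tool_rot: [-0.544, 0.544, -0.452, 0.452]
force: [0.6, 0.2, -2.5]
opening: 0.551
```

```bash
python3 - <<'E'
from h import *
go(543.5,-321,85,-79.5)
for n,sl in(("side",np.s_[20:200,250:460]),("top",np.s_[170:310,200:460])):
    p,d=camera(n)
    cv2.imwrite(f"pics/{n}13.png",cv2.resize(p[sl],None,fx=3,fy=3,interpolation=2)[:,:,::-1])
go(543.5,-321,85,-79.5)
E
```

```text
t 29.92 at [ 541.8 -316.8  222.9] yaw -79.5 F [ 0.6  0.2 -2.5] op 0.551 | shift [  4.4 137.9   0.9] roll 0.0 tilt 0.03
t 30.02 at [ 542.9 -314.4  222.8] yaw -79.3 F [ 0.4  0.8 -1.2] op 0.547 | shift [  6.8 137.7  -0.7] roll 0.2 tilt 0.09
```

View pics/side13.png

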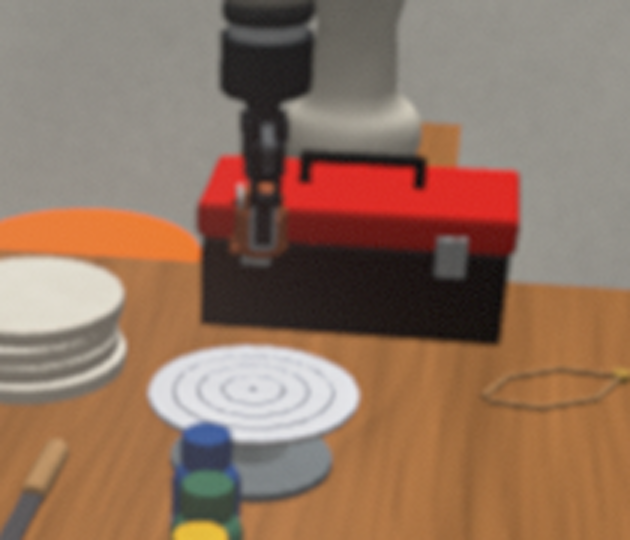

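View pics/top13.png

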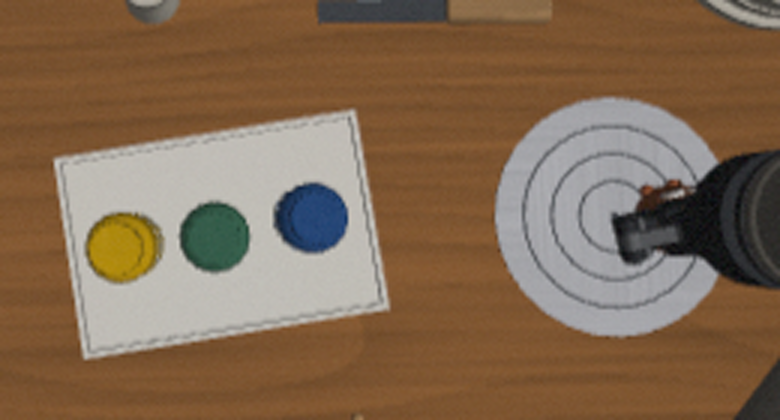

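The bottles stand well inside the tray. The owl hangs over the wheel, whose centre dot is at (253,388) in the side crop and (612,215) in the top crop.

jog_arm(motion="0.002 0.01 0 0; 0.004 0.03 0 0; 0.005 0.055 0 0; 0.005 0.075 0 0; 0.005 0.085 0 0")

```text
clock: 30.43
eef_pos: [542.3, -317.7, 133.9]
tool_rot: [0.545, -0.545, 0.453, -0.449]
force: [-0.4, -0.0, -2.3]
opening: 0.547
```

jog_arm(motion="0 0.008 0 0; 0 0.018 0 0; 0 0.026 0 0; 0 0.03 0 0; 0 0.03 0 0")

```text
clock: 30.85
eef_pos: [543.0, -320.4, 107.1]
tool_rot: [-0.544, 0.544, -0.452, 0.451]
force: [-0.1, 0.7, -1.7]
opening: 0.55
```

jog_arm(motion="0 0 0 0; 0 0 0 0; 0 0 0 0; 0 0 0 0; 0 0 0 0")

```text
clock: 31.27
eef_pos: [543.4, -320.9, 108.2]
tool_rot: [0.544, -0.544, 0.451, -0.452]
force: [-0.3, 0.8, -1.5]
opening: 0.551
```

```bash
python3 - <<'E'
from h import *
go(543.5,-321,85,-79.5)
# ring-based centre from initial pictures: dark blobs on head
print("dot top",onz("top",200+612/3-0.0+0.0,170+215/3,75),"side",onz("side",250+253/3,20+388/3,75), tri((250+253/3,20+388/3),(200+612/3,170+215/3)))
p,d=camera("side");cv2.imwrite("pics/s14.png",cv2.resize(p[60:200,280:440],None,fx=4,fy=4,interpolation=2)[:,:,::-1])
E
```

```text
t 31.27 at [ 543.4 -320.9  108.2] yaw -79.4 F [-0.3  0.8 -1.5] op 0.551 | shift [ 0.1 23.2  0. ] roll 0.1 tilt 0.05
dot top [ 543.21507544 -323.44070824   75.        ] side [ 543.641285   -329.91635324   75.        ] (array([ 542.99934031, -322.25707749,   78.84459886]), np.float64(0.5099964619529679))
```

View pics/s14.png

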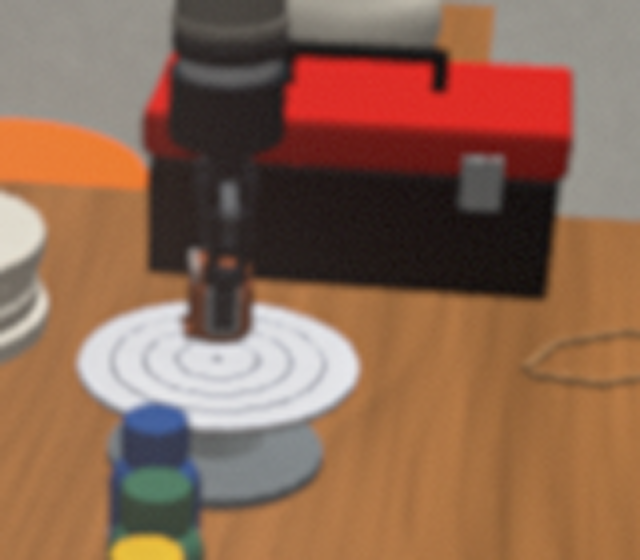

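The owl is centred over the rings, its foot about 23 mm above the head. Lower it.

jog_arm(motion="0 0.005 0 0; 0 0.010 0 0; 0 0.015 0 0; 0 0.018 0 0; 0 0.019 0 0")

```text
clock: 31.73
eef_pos: [542.7, -320.2, 87.5]
tool_rot: [-0.544, 0.544, -0.452, 0.451]
force: [0.1, 0.2, -2.1]
opening: 0.548
```

jog_arm(motion="0 0.0005 0 0; 0 0.001 0 0; 0 0.0015 0 0; 0 0.002 0 0; 0 0.002 0 0")

```text
clock: 32.15
eef_pos: [543.4, -320.8, 86.9]
tool_rot: [0.544, -0.544, 0.451, -0.452]
force: [0.1, 0.7, -1.4]
opening: 0.551
```

jog_arm(motion="0 0.0005 0 0; 0 0.001 0 0; 0 0.001 0 0; 0 0.001 0 0; 0 0.001 0 0")

```text
clock: 32.57
eef_pos: [543.3, -320.7, 85.8]
tool_rot: [0.544, -0.544, 0.452, -0.452]
force: [0.1, -0.8, -1.4]
opening: 0.551
```

jog_arm(motion="0 0.0005 0 0; 0 0.001 0 0; 0 0.001 0 0; 0 0.001 0 0; 0 0.001 0 0")

```text
clock: 32.98
eef_pos: [543.3, -320.7, 84.8]
tool_rot: [0.544, -0.544, 0.452, -0.452]
force: [0.3, 1.0, -2.2]
opening: 0.55
```

jog_arm(motion="0 0.0005 0 0; 0 0.001 0 0; 0 0.001 0 0; 0 0.001 0 0; 0 0.001 0 0")

```text
clock: 33.4
eef_pos: [543.3, -320.8, 83.8]
tool_rot: [0.544, -0.544, 0.451, -0.452]
force: [-0.5, -0.5, -1.6]
opening: 0.551
```

jog_arm(motion="0 0.0005 0 0; 0 0.001 0 0; 0 0.001 0 0; 0 0.001 0 0; 0 0.001 0 0")

```text
clock: 33.82
eef_pos: [543.3, -320.8, 83.8]
tool_rot: [0.544, -0.544, 0.451, -0.452]
force: [-3.1, 1.7, 6.1]
opening: 0.547
```

jog_arm(motion="0 0.0003 0 0; 0 0.0006 0 0; 0 0.0006 0 0; 0 0.0006 0 0; 0 0.0006 0 0")

```text
clock: 34.23
eef_pos: [543.3, -320.8, 83.8]
tool_rot: [0.544, -0.544, 0.451, -0.452]
force: [-2.7, 2.9, 8.1]
opening: 0.553
```

Contact at 8 N. Ease off and release in stages.

jog_arm(motion="0 -0.0006 0 0; 0 -0.0006 0 0; 0 -0.0006 0 0; 0 -0.0006 0 0; 0 -0.0006 0 0")

```text
clock: 34.65
eef_pos: [543.3, -320.8, 83.8]
tool_rot: [0.544, -0.544, 0.451, -0.452]
force: [-1.7, 2.1, 6.6]
opening: 0.552
```

jog_arm(motion="0 0 0 0; 0 0 0 0; 0 0 0 0; 0 0 0 0; 0 0 0 0", jaw=90)

```text
clock: 35.07
eef_pos: [543.3, -320.7, 82.5]
tool_rot: [-0.544, 0.544, -0.452, 0.451]
force: [0.4, 0.5, -0.0]
opening: 0.898
```

jog_arm(motion="0 -0.01 0 0; 0 -0.03 0 0; 0 -0.06 0 0; 0 -0.095 0 0; 0 -0.13 0 0")

```text
clock: 35.48
eef_pos: [542.8, -320.6, 214.5]
tool_rot: [-0.544, 0.544, -0.452, 0.451]
force: [0.9, -1.5, 0.9]
opening: 0.905
```

jog_arm(motion="0.005 -0.01 0 -5; 0.0 -0.015 0 -12; 0 -0.015 0.0 -19; 0 -0.015 0.0 -26; 0 -0.015 0 -33")

```text
clock: 35.9
eef_pos: [543.3, -321.0, 229.0]
tool_rot: [-0.651, 0.651, -0.276, 0.277]
force: [0.4, 0.7, 0.1]
opening: 0.902
```

```bash
python3 - <<'E'
from h import *
go(529,65.5,230,-2.4)
for n,sl in(("side",np.s_[20:240,220:460]),("top",np.s_[170:310,200:460])):
    p,d=camera(n)
    cv2.imwrite(f"pics/{n}15.png",cv2.resize(p[sl],None,fx=2.7,fy=2.7,interpolation=2)[:,:,::-1])
    X=cloud(n,d);t=(X[...,2]>90)&(X[...,2]<142)&(np.hypot(X[...,0]-543,X[...,1]+321)<45);P=X[t]
    print(n,len(P),P.min(0).round(1),P.max(0).round(1))
    q=P[P[:,2]>126];print(q.mean(0).round(1),len(q),q.min(0).round(1),q.max(0).round(1))
go(529,65.5,230,-2.4)
E
```

```text
t 35.9 at [ 543.3 -321.   229. ] yaw -46.0 F [0.4 0.7 0.1] op 0.902 | shift [-288.1   -1.4  258. ] roll -43.6 tilt 0.08
side 304 [ 520.2 -335.3   90.3] [ 565.7 -290.7  136.8]
[ 542.9 -314.8  130.8] 84 [ 525.4 -335.3  126.2] [ 561.5 -301.3  136.8]
top 381 [ 521.9 -344.3   90.3] [ 565.4 -294.1  136. ]
[ 542.8 -317.8  130.3] 205 [ 524.5 -336.   126.1] [ 562.7 -300.   136. ]
t 36.0 at [ 543.3 -321.   228.8] yaw -46.4 F [-0.3 -0.8  0.3] op 0.899 | shift [-289.7   -1.4  256.2] roll -44.0 tilt 0.07
```

View pics/side15.png

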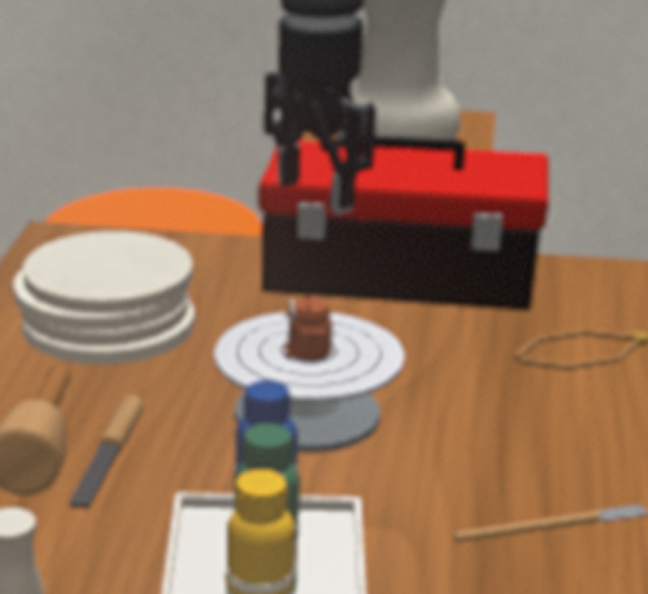

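View pics/top15.png

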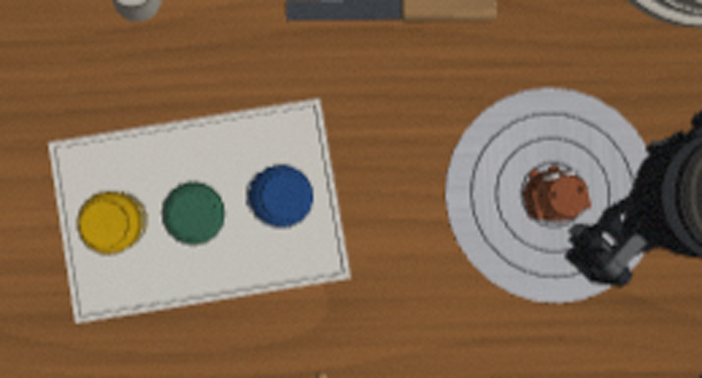

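The owl stands in the inner ring: the head spans y −336 to −300, centre about (543, −319), against the wheel at (543.3, −321.5). The bottles have not moved. Back to yellow.

jog_arm(motion="-0.02 0 0.018 -4; -0.045 0 0.04 -11; -0.07 0 0.062 -18; -0.098 0 0.087 -25; -0.125 0 0.111 -32")

```text
clock: 36.42
eef_pos: [537.0, -152.4, 228.2]
tool_rot: [0.702, -0.702, 0.088, -0.088]
force: [0.9, 1.3, -0.2]
opening: 0.898
```

```bash
python3 -c "
from h import *
go(529,65.5,205,-2.4)"
```

```text
t 36.42 at [ 537.  -152.4  228.2] yaw -14.3 F [ 0.9  1.3 -0.2] op 0.898 | shift [-61.6  23.2 209.1] roll -11.9 tilt 0.03
```

jog_arm(motion="-0.011 0 0.037 -4; -0.022 0 0.075 -8; -0.033 0 0.112 -11; -0.043 0 0.147 -11.9; -0.051 0 0.174 -11.9")

```text
clock: 36.83
eef_pos: [530.7, 31.5, 228.3]
tool_rot: [0.708, -0.706, 0.015, -0.015]
force: [0.8, 1.0, -1.5]
opening: 0.898
```

jog_arm(motion="-0.003 0.002 0.014 0; -0.006 0.006 0.024 0; -0.006 0.01 0.031 0; -0.006 0.015 0.034 0; -0.006 0.02 0.034 0", jaw=85)

```text
clock: 37.25
eef_pos: [526.7, 61.1, 207.3]
tool_rot: [-0.707, 0.707, -0.016, 0.016]
force: [0.0, -0.7, -0.4]
opening: 0.85
```

jog_arm(motion="0 0 0 0; 0 0 0 0; 0 0 0 0; 0 0 0 0; 0 0 0 0")

```text
clock: 37.67
eef_pos: [526.9, 61.2, 208.1]
tool_rot: [0.707, -0.707, 0.015, -0.016]
force: [0.2, -0.2, 0.9]
opening: 0.85
```

```bash
python3 -c "
from h import *
go(529.2,65.5,131.8,-2.3)"
```

```text
t 37.67 at [526.9  61.2 208.1] yaw -2.5 F [ 0.2 -0.2  0.9] op 0.85 | shift [ 2.1 76.3  4.4] roll -0.2 tilt 0.04
```

jog_arm(motion="0.002 0.01 0.003 0; 0.002 0.025 0.004 0; 0.002 0.042 0.0045 0; 0.002 0.056 0.0045 0; 0.002 0.063 0.0045 0")

```text
clock: 38.08
eef_pos: [527.3, 66.4, 142.2]
tool_rot: [-0.707, 0.707, -0.016, 0.014]
force: [-0.0, -0.4, 0.2]
opening: 0.849
```

jog_arm(motion="0 0.005 0 0; 0 0.009 0 0; 0 0.012 0 0; 0 0.012 0 0; 0 0.012 0 0")

```text
clock: 38.5
eef_pos: [529.2, 66.2, 133.3]
tool_rot: [0.707, -0.707, 0.015, -0.016]
force: [-0.1, 0.7, 0.4]
opening: 0.851
```

jog_arm(motion="0 0 0 0; 0 0 0 0; 0 0 0 0; 0 0 0 0; 0 0 0 0")

```text
clock: 38.92
eef_pos: [528.9, 66.2, 133.0]
tool_rot: [0.707, -0.707, 0.015, -0.015]
force: [-0.5, 0.1, -1.2]
opening: 0.846
```

```bash
python3 -c "
from h import *
go(529.2,65.5,131.8,-2.3)
p,d=camera('side');cv2.imwrite('pics/s16.png',cv2.resize(p[120:330,180:400],None,fx=3,fy=2.8,interpolation=2)[:,:,::-1])"
```

```text
t 38.92 at [528.9  66.2 133. ] yaw -2.5 F [-0.5  0.1 -1.2] op 0.846 | shift [ 0.4  1.2 -0.7] roll -0.2 tilt 0.02
```

View pics/s16.png

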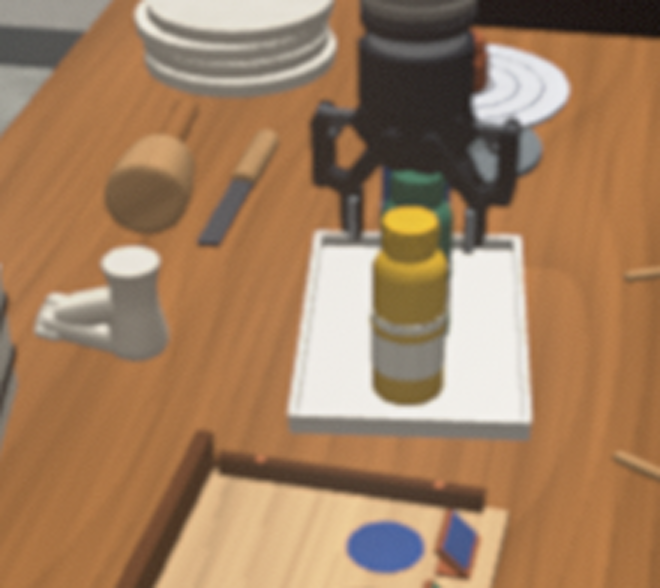

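The fingers straddle the yellow cap at (410,235). Grip and lift.

jog_arm(motion="0 0.001 -0.0005 0; 0 0.001 -0.0005 0; 0 0.001 -0.0005 0; 0 0.001 -0.0005 0; 0 0.001 -0.0005 0", jaw=0)

```text
clock: 39.38
eef_pos: [529.4, 65.6, 132.1]
tool_rot: [0.707, -0.707, 0.015, -0.016]
force: [1.4, 0.1, 0.5]
opening: 0.429
```

jog_arm(motion="0 0 0 0; 0 0 0 0; 0 0 0 0; 0 0 0 0; 0 0 0 0")

```text
clock: 39.8
eef_pos: [529.3, 65.7, 132.0]
tool_rot: [0.707, -0.707, 0.015, -0.016]
force: [1.1, 0.1, 1.3]
opening: 0.428
```

jog_arm(motion="0 -0.005 0 0; 0 -0.02 0 0; 0 -0.04 0 0; 0 -0.058 0 0; 0 -0.067 0 0")

```text
clock: 40.22
eef_pos: [528.5, 65.8, 200.2]
tool_rot: [0.707, -0.707, 0.015, -0.015]
force: [0.3, -0.1, -1.9]
opening: 0.429
```

```bash
python3 -c "
from h import *
go(519,390,197,-2.4)"
```

```text
t 40.22 at [528.5  65.8 200.2] yaw -2.5 F [ 0.3 -0.1 -1.9] op 0.429 | shift [-23.4   3.3 323.5] roll -0.1 tilt 0.02
```

jog_arm(motion="0 0 0.007 0; -0.002 0 0.025 0; -0.004 0 0.05 0; -0.006 0 0.075 0; -0.008 0 0.100 0")

```text
clock: 40.63
eef_pos: [523.2, 167.3, 196.9]
tool_rot: [-0.707, 0.707, -0.017, 0.014]
force: [0.1, -0.2, -1.6]
opening: 0.43
```

jog_arm(motion="-0.002 0 0.025 0; -0.004 0 0.05 0; -0.006 0 0.075 0; -0.008 0 0.100 0; -0.009 0 0.125 0")

```text
clock: 41.05
eef_pos: [519.3, 292.7, 196.6]
tool_rot: [-0.706, 0.708, -0.017, 0.013]
force: [0.8, 0.7, -2.7]
opening: 0.426
```

jog_arm(motion="-0.002 0 0.025 0; -0.004 0 0.05 0; -0.005 0 0.073 0; -0.006 0 0.091 0; -0.0065 0 0.098 0")

```text
clock: 41.47
eef_pos: [515.7, 394.0, 195.9]
tool_rot: [0.707, -0.707, 0.015, -0.011]
force: [-1.2, 1.4, -2.7]
opening: 0.427
```

jog_arm(motion="0 0 0 0; 0 0.003 0 0; 0 0.009 0 0; 0 0.015 0 0; 0 0.02 0 0")

```text
clock: 41.88
eef_pos: [519.5, 387.3, 177.8]
tool_rot: [-0.706, 0.707, -0.016, 0.016]
force: [1.1, 0.1, -3.2]
opening: 0.426
```

```bash
python3 -c "
from h import *
go(519,390,147,-2.4)
p,d=camera('side');cv2.imwrite('pics/s17.png',cv2.resize(p[180:390,180:400],None,fx=3,fy=2.8,interpolation=2)[:,:,::-1])"
```

```text
t 41.88 at [519.5 387.3 177.8] yaw -2.6 F [ 1.1  0.1 -3.2] op 0.426 | shift [-0.6 30.8  2.7] roll -0.2 tilt 0.1
```

View pics/s17.png

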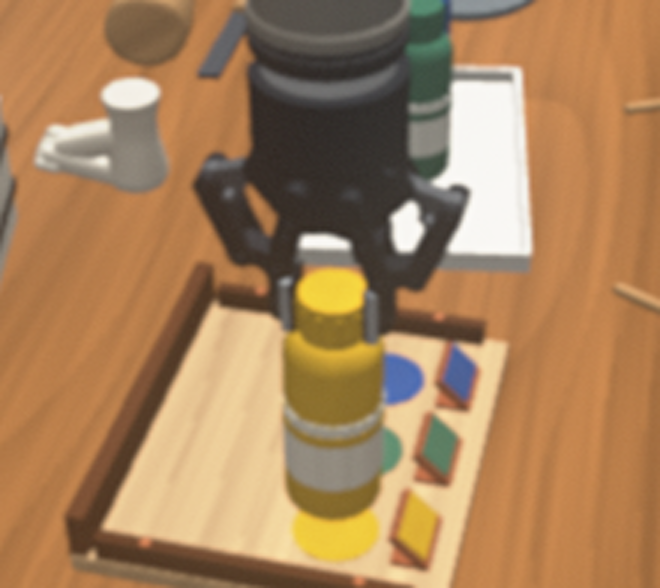

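Yellow hangs upright over its disc at (335,527). Lower it.

jog_arm(motion="0 0.006 0.001 0; 0 0.013 0.001 0; 0 0.02 0.001 0; 0 0.024 0.001 0; 0 0.026 0.001 0")

```text
clock: 42.35
eef_pos: [518.6, 390.1, 151.5]
tool_rot: [-0.706, 0.707, -0.016, 0.015]
force: [-0.3, -0.1, -3.1]
opening: 0.43
```

jog_arm(motion="0 0 0 0; 0 0 0 0; 0 0 0 0; 0 0 0 0; 0 0 0 0")

```text
clock: 42.77
eef_pos: [519.5, 390.6, 153.3]
tool_rot: [0.707, -0.707, 0.015, -0.015]
force: [0.2, -0.1, -3.1]
opening: 0.426
```

```bash
python3 -c "
from h import *
go(519,390,147,-2.4)"
```

```text
t 42.77 at [519.5 390.6 153.3] yaw -2.5 F [ 0.2 -0.1 -3.1] op 0.426 | shift [-0.4  6.3 -0.6] roll -0.1 tilt 0.05
```

jog_arm(motion="0 0.001 -0.0005 0; 0 0.002 -0.0005 0; 0 0.003 -0.0005 0; 0 0.004 -0.0005 0; 0 0.0045 -0.0005 0")

```text
clock: 43.18
eef_pos: [519.1, 389.8, 148.0]
tool_rot: [-0.707, 0.707, -0.015, 0.015]
force: [-0.4, -0.8, -2.6]
opening: 0.428
```

jog_arm(motion="0 0.0005 0 0; 0 0.001 0 0; 0 0.001 0 0; 0 0.001 0 0; 0 0.001 0 0")

```text
clock: 43.6
eef_pos: [519.2, 389.9, 147.4]
tool_rot: [0.707, -0.707, 0.015, -0.015]
force: [0.5, 0.1, -2.9]
opening: 0.426
```

jog_arm(motion="0 0.0005 0 0; 0 0.001 0 0; 0 0.001 0 0; 0 0.001 0 0; 0 0.001 0 0")

```text
clock: 44.02
eef_pos: [519.4, 390.2, 147.1]
tool_rot: [0.707, -0.707, 0.015, -0.015]
force: [-0.2, -0.6, 2.2]
opening: 0.426
```

Touched down. Release and go to green on the tray at TCP (537.2, −7).

jog_arm(motion="0 0 0 0; 0 0 0 0; 0 0 0 0; 0 0 0 0; 0 0 0 0", jaw=85)

```text
clock: 44.43
eef_pos: [519.3, 389.9, 146.2]
tool_rot: [-0.707, 0.707, -0.015, 0.015]
force: [-0.8, 1.4, 0.2]
opening: 0.852
```

jog_arm(motion="0 -0.01 0 0; 0 -0.03 0 0; 0 -0.05 0 0; 0 -0.06 -0.005 0; 0 -0.065 -0.015 0")

```text
clock: 44.85
eef_pos: [519.1, 376.7, 213.9]
tool_rot: [0.708, -0.706, 0.013, -0.016]
force: [-0.5, 0.2, 1.1]
opening: 0.85
```

```bash
python3 -c "
from h import *
go(537.2,-7,208,-2.4)"
```

```text
t 44.85 at [519.1 376.7 213.9] yaw -2.3 F [-0.5  0.2  1.1] op 0.85 | shift [  33.7    4.6 -382.7] roll 0.1 tilt 0.29
```

jog_arm(motion="0.003 0 -0.035 0; 0.006 0 -0.07 0; 0.010 0 -0.11 0; 0.014 0 -0.15 0; 0.018 0 -0.19 0")

```text
clock: 45.27
eef_pos: [527.5, 181.1, 210.8]
tool_rot: [-0.707, 0.707, -0.016, 0.015]
force: [1.4, -0.5, 0.4]
opening: 0.847
```

jog_arm(motion="0.004 0 -0.035 0; 0.008 0 -0.07 0; 0.011 0 -0.105 0; 0.014 0 -0.135 0; 0.015 0 -0.16 0")

```text
clock: 45.68
eef_pos: [535.4, 19.1, 211.0]
tool_rot: [-0.706, 0.707, -0.017, 0.016]
force: [-0.0, -0.2, -0.3]
opening: 0.851
```

jog_arm(motion="0 0 -0.015 0; 0 0 -0.025 0; 0 0 -0.030 0; 0 0 -0.032 0; 0 0 -0.032 0")

```text
clock: 46.1
eef_pos: [534.9, -7.5, 211.1]
tool_rot: [0.707, -0.707, 0.015, -0.015]
force: [-0.0, 0.8, -0.0]
opening: 0.848
```

```bash
python3 - <<'E'
from h import *
go(537.2,-7,132.9,-2.4)
p,d=camera("side")
cv2.imwrite("pics/s18.png",cv2.resize(p[200:390,180:400],None,fx=3,fy=3,interpolation=2)[:,:,::-1])
p,d=camera("top")
cv2.imwrite("pics/t18.png",cv2.resize(p[190:300,70:340],None,fx=2.7,fy=2.7,interpolation=2)[:,:,::-1])
go(537.2,-7,132.9,-2.4)
E
```

```text
t 46.1 at [534.9  -7.5 211.1] yaw -2.4 F [-0.   0.8 -0. ] op 0.848 | shift [ 2.3 78.2  0.6] roll -0.0 tilt 0.04
t 46.2 at [535.1  -6.4 211.1] yaw -2.3 F [ 0.3  0.1 -0.3] op 0.849 | shift [ 2.2 78.2 -0.6] roll 0.1 tilt 0.06
```

View pics/s18.png

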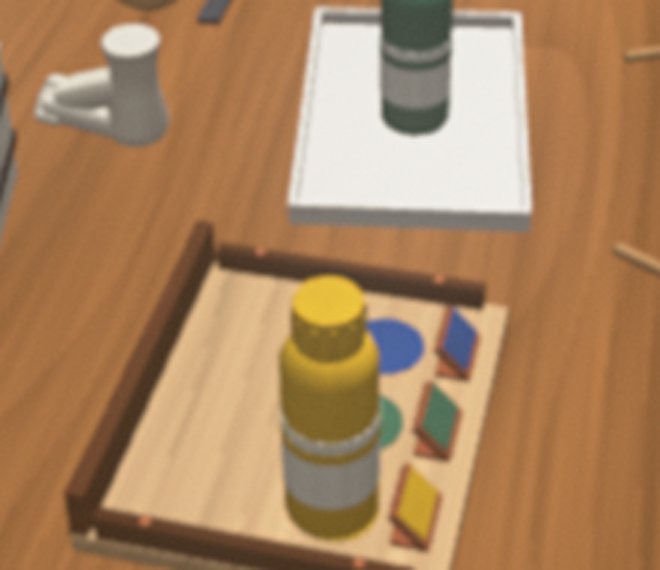

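View pics/t18.png

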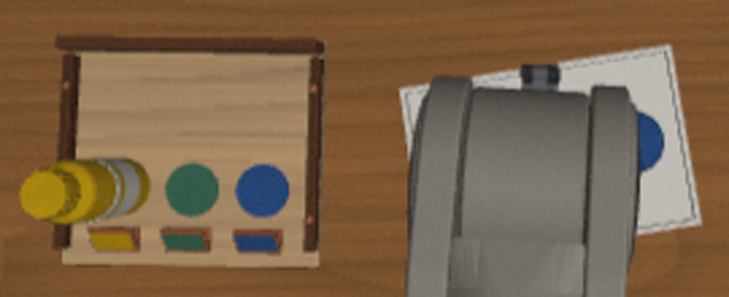

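Yellow stands on its place, and the green and blue discs are fully visible in the top crop at (191,190) and (262,190). I'll measure them.

```bash
python3 - <<'E'
from h import *
H=dict(y=((20,110,60),(32,255,255)),g=((60,60,20),(95,255,255)),b=((105,90,30),(125,255,255)))
for n in("side","top"):
    p,d=camera(n);X=cloud(n,d);h=cv2.cvtColor(p,cv2.COLOR_RGB2HSV)
    def ell(t):
        c=max(cv2.findContours(t.astype(np.uint8),0,1)[0],key=len);return cv2.fitEllipse(cv2.convexHull(c))
    rk=(X[...,0]>480)&(X[...,0]<560)&(X[...,1]>210)&(X[...,1]<440)
    m=cv2.inRange(h,*H["y"])>0
    (u,v),ax,_=ell(m&(X[...,2]>170)&rk);print(n,"yellow cap",onz(n,u,v,175).round(1),ax)
    if n=="top":
        for k in"gb":
            (u,v),ax,_=ell((cv2.inRange(h,*H[k])>0)&(abs(X[...,2]-21)<5)&(X[...,0]>488)&rk);print(k,"disc",onz(n,u,v,20).round(1),np.round(ax,1))
E
```

```text
side yellow cap [520.7 392.  175. ] (19.66681480407715, 25.112628936767578)
top yellow cap [520.7 388.  175. ] (17.512855529785156, 19.075092315673828)
g disc [516.  325.4  20. ] [18.4 18.7]
b disc [513.4 259.3  20. ] [18.6 18.7]
```

jog_arm(motion="0.002 0.01 0 0; 0.002 0.025 0 0; 0.002 0.042 0 0; 0.002 0.057 0 0; 0.002 0.065 0 0")

```text
clock: 46.72
eef_pos: [535.6, -7.5, 143.6]
tool_rot: [-0.707, 0.707, -0.016, 0.013]
force: [0.4, 0.3, -0.3]
opening: 0.848
```

jog_arm(motion="0 0.005 0 0; 0 0.009 0 0; 0 0.012 0 0; 0 0.012 0 0; 0 0.012 0 0")

```text
clock: 47.13
eef_pos: [537.6, -8.2, 134.8]
tool_rot: [0.707, -0.707, 0.015, -0.016]
force: [0.0, 0.2, -0.2]
opening: 0.85
```

```bash
python3 -c "
from h import *
go(537.2,-7,132.8,-2.4)
p,d=camera('side');cv2.imwrite('pics/s19.png',cv2.resize(p[100:310,180:400],None,fx=3,fy=2.8,interpolation=2)[:,:,::-1])"
```

```text
t 47.13 at [537.6  -8.2 134.8] yaw -2.5 F [ 0.   0.2 -0.2] op 0.85 | shift [-0.4  2.   1.2] roll -0.1 tilt 0.07
```

View pics/s19.png

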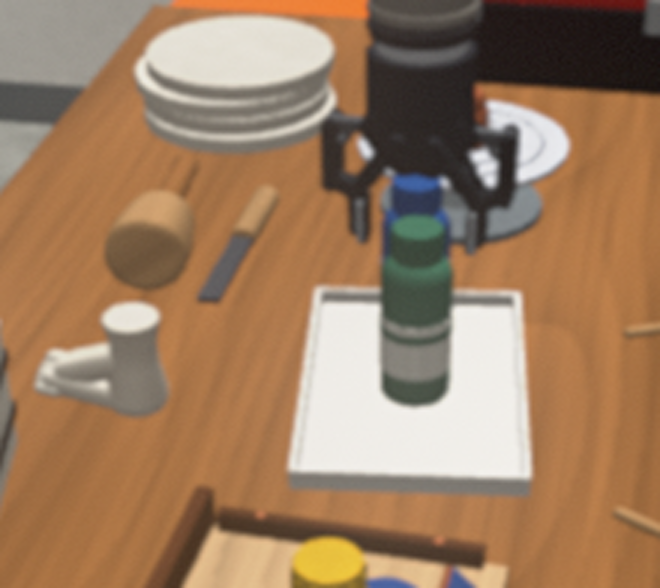

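Yellow is within 2 mm of its disc. The fingers straddle the green cap at (418,240). Grip and lift.

jog_arm(motion="0 0.0015 0.001 0; 0 0.0015 0.001 0; 0 0.0015 0.001 0; 0 0.0015 0.001 0; 0 0.0015 0.001 0", jaw=0)

```text
clock: 47.6
eef_pos: [537.7, -7.2, 133.3]
tool_rot: [0.707, -0.707, 0.015, -0.016]
force: [0.8, 0.4, 1.6]
opening: 0.429
```

jog_arm(motion="0 0 0 0; 0 0 0 0; 0 0 0 0; 0 0 0 0; 0 0 0 0")

```text
clock: 48.02
eef_pos: [537.7, -7.3, 133.3]
tool_rot: [0.707, -0.707, 0.015, -0.016]
force: [0.7, 1.0, 4.7]
opening: 0.428
```

jog_arm(motion="0 -0.005 0 0; 0 -0.02 0 0; 0 -0.04 0 0; 0 -0.058 0 0; 0 -0.067 0 0")

```text
clock: 48.43
eef_pos: [537.0, -7.4, 200.8]
tool_rot: [-0.707, 0.707, -0.015, 0.015]
force: [-0.5, 0.3, -1.4]
opening: 0.429
```

```bash
python3 -c "
from h import *
go(516,324.5,197,-2.4)"
```

```text
t 48.43 at [537.   -7.4 200.8] yaw -2.5 F [-0.5  0.3 -1.4] op 0.429 | shift [-35.3   3.8 330.7] roll -0.1 tilt 0.01
```

jog_arm(motion="-0.001 0 0.007 0; -0.003 0 0.025 0; -0.006 0 0.05 0; -0.009 0 0.075 0; -0.011 0 0.100 0")

```text
clock: 48.85
eef_pos: [528.4, 94.6, 197.7]
tool_rot: [-0.707, 0.707, -0.017, 0.014]
force: [0.0, -0.8, -1.9]
opening: 0.424
```

jog_arm(motion="-0.003 0 0.025 0; -0.006 0 0.05 0; -0.008 0 0.075 0; -0.011 0 0.100 0; -0.013 0 0.125 0")

```text
clock: 49.27
eef_pos: [520.6, 220.1, 197.6]
tool_rot: [-0.706, 0.707, -0.017, 0.013]
force: [0.8, -0.1, -3.0]
opening: 0.427
```

jog_arm(motion="-0.002 0 0.022 0; -0.004 0 0.042 0; -0.006 0 0.06 0; -0.008 0 0.072 0; -0.009 0 0.078 0")

```text
clock: 49.68
eef_pos: [514.9, 299.6, 197.8]
tool_rot: [-0.707, 0.707, -0.015, 0.013]
force: [-0.4, -0.2, -2.6]
opening: 0.424
```

jog_arm(motion="-0.001 0 0.004 0; -0.0015 0.002 0.010 0; -0.0015 0.005 0.016 0; -0.002 0.01 0.021 0; -0.002 0.014 0.023 0")

```text
clock: 50.1
eef_pos: [516.0, 320.5, 185.1]
tool_rot: [0.707, -0.707, 0.015, -0.015]
force: [-0.7, 0.3, -2.0]
opening: 0.422
```

jog_arm(motion="0 0 0.002 0; 0 0 0.003 0; 0 0 0.004 0; 0 0 0.004 0; 0 0 0.004 0")

```text
clock: 50.52
eef_pos: [516.7, 323.8, 186.1]
tool_rot: [0.707, -0.707, 0.015, -0.016]
force: [0.4, -0.0, -2.5]
opening: 0.424
```

```bash
python3 -c "
from h import *
go(516,324.5,148,-2.4)
p,d=camera('side');cv2.imwrite('pics/s20.png',cv2.resize(p[180:390,180:400],None,fx=3,fy=2.8,interpolation=2)[:,:,::-1])"
```

```text
t 50.52 at [516.7 323.8 186.1] yaw -2.5 F [ 0.4 -0.  -2.5] op 0.424 | shift [-0.7 38.1  0.7] roll -0.1 tilt 0.04
```

View pics/s20.png

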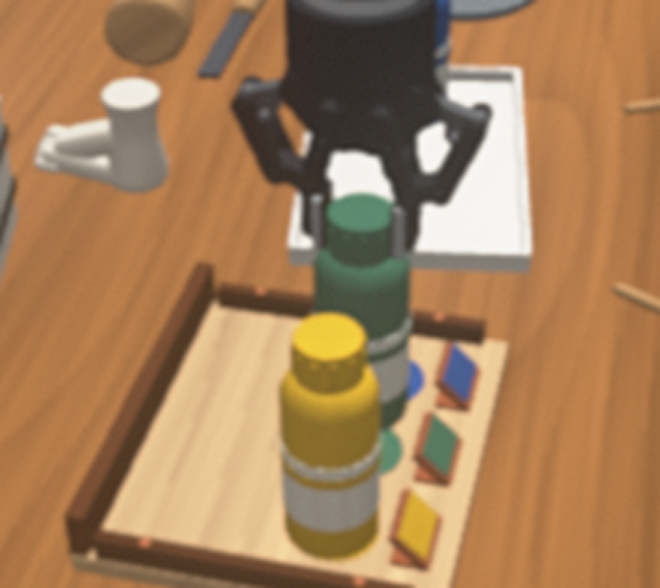

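Green hangs upright next to the undisturbed yellow bottle. Lower it.

jog_arm(motion="0 0.006 0 0; 0 0.014 0 0; 0 0.023 0 0; 0 0.030 0 0; 0 0.033 0 0")

```text
clock: 50.98
eef_pos: [515.1, 323.3, 150.4]
tool_rot: [-0.706, 0.708, -0.016, 0.014]
force: [-1.1, 0.3, -3.3]
opening: 0.427
```

jog_arm(motion="0 0.001 0 0; 0 0.002 0 0; 0 0.003 0 0; 0 0.004 0 0; 0 0.004 0 0")

```text
clock: 51.4
eef_pos: [516.5, 324.0, 149.0]
tool_rot: [0.707, -0.707, 0.015, -0.015]
force: [0.0, 0.5, -1.8]
opening: 0.422
```

jog_arm(motion="0 0.0005 0 0; 0 0.001 0 0; 0 0.001 0 0; 0 0.001 0 0; 0 0.001 0 0")

```text
clock: 51.82
eef_pos: [516.6, 324.1, 148.4]
tool_rot: [0.707, -0.707, 0.015, -0.015]
force: [-0.9, 0.2, 1.0]
opening: 0.428
```

jog_arm(motion="0 0 0 0; 0 0 0 0; 0 0 0 0; 0 0 0 0; 0 0 0 0", jaw=85)

```text
clock: 52.23
eef_pos: [516.4, 324.0, 147.9]
tool_rot: [0.707, -0.707, 0.015, -0.015]
force: [-0.2, 0.5, 0.2]
opening: 0.848
```

jog_arm(motion="0 -0.01 0 0; 0 -0.03 0 0; 0 -0.05 0 0; 0 -0.06 -0.005 0; 0 -0.065 -0.015 0")

```text
clock: 52.65
eef_pos: [516.4, 310.7, 215.4]
tool_rot: [0.708, -0.706, 0.013, -0.016]
force: [0.4, -0.6, -0.1]
opening: 0.85
```

```bash
python3 -c "
from h import *
go(549.3,-79.8,208,-2.3)"
```

```text
t 52.65 at [516.4 310.7 215.4] yaw -2.3 F [ 0.4 -0.6 -0.1] op 0.85 | shift [  48.6    6.2 -388.8] roll -0.0 tilt 0.28
```

jog_arm(motion="0.004 0 -0.035 0; 0.008 0 -0.07 0; 0.013 0 -0.11 0; 0.018 0 -0.15 0; 0.023 0 -0.19 0")

```text
clock: 53.07
eef_pos: [529.6, 115.1, 212.4]
tool_rot: [-0.707, 0.707, -0.016, 0.015]
force: [-0.0, -0.1, 0.2]
opening: 0.85
```

jog_arm(motion="0.005 0 -0.035 0; 0.010 0 -0.07 0; 0.014 0 -0.105 0; 0.018 0 -0.135 0; 0.021 0 -0.16 0")

```text
clock: 53.48
eef_pos: [543.2, -47.2, 212.5]
tool_rot: [-0.706, 0.707, -0.017, 0.016]
force: [0.4, -0.6, 0.8]
opening: 0.853
```

jog_arm(motion="0.002 0 -0.015 0; 0.004 0 -0.025 0; 0.004 0 -0.032 0; 0.004 0 -0.036 0; 0.004 0 -0.037 0")

```text
clock: 53.9
eef_pos: [546.7, -79.7, 212.6]
tool_rot: [0.707, -0.707, 0.015, -0.015]
force: [-0.2, -1.4, -0.7]
opening: 0.852
```

jog_arm(motion="0 0 0 0; 0 0 0 0; 0 0 0 0; 0 0 0 0; 0 0 0 0")

```text
clock: 54.32
eef_pos: [547.1, -79.0, 212.8]
tool_rot: [0.707, -0.707, 0.015, -0.015]
force: [0.3, 0.7, -0.0]
opening: 0.85
```

```bash
python3 -c "
from h import *
go(549.3,-79.8,131.6,-2.3)"
```

```text
t 54.32 at [547.1 -79.  212.8] yaw -2.4 F [ 0.3  0.7 -0. ] op 0.85 | shift [ 2.2 81.2 -0.7] roll -0.1 tilt 0.01
```

jog_arm(motion="0.002 0.01 -0.001 0; 0.002 0.025 -0.001 0; 0.002 0.045 -0.001 0; 0.002 0.06 -0.001 0; 0.002 0.068 -0.001 0")

```text
clock: 54.73
eef_pos: [547.3, -80.5, 141.9]
tool_rot: [0.707, -0.707, 0.017, -0.014]
force: [-0.8, -0.2, -0.3]
opening: 0.848
```

jog_arm(motion="0 0.005 0 0; 0 0.009 0 0; 0 0.0125 0 0; 0 0.0125 0 0; 0 0.0125 0 0")

```text
clock: 55.15
eef_pos: [549.4, -80.9, 132.8]
tool_rot: [-0.707, 0.707, -0.015, 0.016]
force: [0.6, -0.0, 0.2]
opening: 0.852
```

```bash
python3 -c "
from h import *
go(549.3,-79.8,131.6,-2.3)
p,d=camera('side');cv2.imwrite('pics/s21.png',cv2.resize(p[100:310,180:400],None,fx=3,fy=2.8,interpolation=2)[:,:,::-1])"
```

```text
t 55.15 at [549.4 -80.9 132.8] yaw -2.5 F [ 0.6 -0.   0.2] op 0.852 | shift [-0.1  1.2  1.1] roll -0.2 tilt 0.06
```

View pics/s21.png

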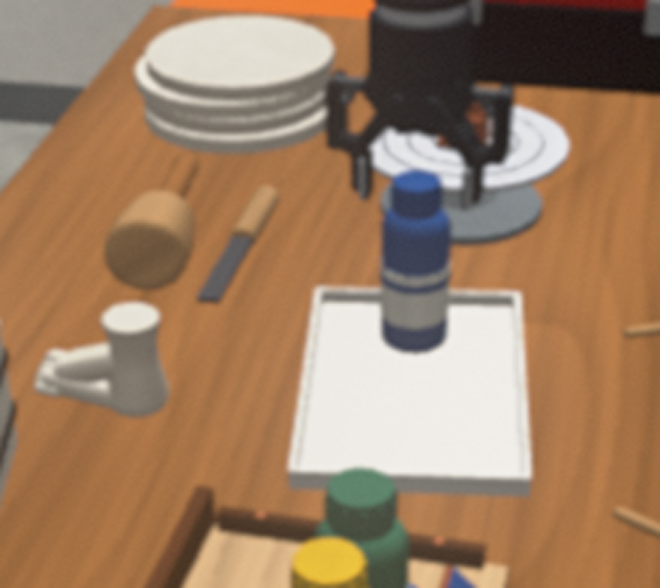

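The fingers straddle the blue cap at (416,193). Grip and lift.

jog_arm(motion="0 0.001 0.001 0; 0 0.001 0.001 0; 0 0.001 0.001 0; 0 0.001 0.001 0; 0 0.001 0.001 0", jaw=0)

```text
clock: 55.62
eef_pos: [549.7, -79.9, 131.9]
tool_rot: [-0.707, 0.707, -0.015, 0.016]
force: [0.1, 0.3, 2.3]
opening: 0.428
```

jog_arm(motion="0 0 0 0; 0 0 0 0; 0 0 0 0; 0 0 0 0; 0 0 0 0")

```text
clock: 56.03
eef_pos: [549.7, -79.9, 131.9]
tool_rot: [-0.707, 0.707, -0.015, 0.016]
force: [1.6, 0.2, 3.9]
opening: 0.429
```

jog_arm(motion="0 -0.005 0 0; 0 -0.02 0 0; 0 -0.04 0 0; 0 -0.058 0 0; 0 -0.067 0 0")

```text
clock: 56.45
eef_pos: [548.7, -80.0, 199.2]
tool_rot: [-0.707, 0.707, -0.015, 0.015]
force: [0.2, -0.3, -2.2]
opening: 0.426
```

```bash
python3 -c "
from h import *
go(514,259.5,197,-2.4)"
```

```text
t 56.45 at [548.7 -80.  199.2] yaw -2.5 F [ 0.2 -0.3 -2.2] op 0.426 | shift [-49.3   2.2 337.7] roll -0.1 tilt 0.03
```

jog_arm(motion="-0.001 0 0.007 0; -0.004 0 0.025 0; -0.007 0 0.05 0; -0.011 0 0.075 0; -0.015 0 0.100 0")

```text
clock: 56.87
eef_pos: [536.4, 22.4, 196.2]
tool_rot: [0.707, -0.707, 0.017, -0.014]
force: [-0.4, -0.1, -2.4]
opening: 0.422
```

jog_arm(motion="-0.004 0 0.025 0; -0.008 0 0.05 0; -0.012 0 0.075 0; -0.015 0 0.100 0; -0.018 0 0.125 0")

```text
clock: 57.28
eef_pos: [523.5, 147.9, 196.2]
tool_rot: [-0.707, 0.707, -0.017, 0.013]
force: [0.8, 0.7, -2.2]
opening: 0.424
```

jog_arm(motion="-0.003 0 0.022 0; -0.006 0 0.042 0; -0.009 0 0.06 0; -0.011 0 0.073 0; -0.012 0 0.080 0")

```text
clock: 57.7
eef_pos: [515.0, 229.6, 196.5]
tool_rot: [-0.707, 0.707, -0.015, 0.013]
force: [1.1, -0.3, -2.6]
opening: 0.429
```

jog_arm(motion="-0.001 0 0.004 0; -0.0015 0.002 0.011 0; -0.002 0.005 0.018 0; -0.002 0.01 0.024 0; -0.002 0.014 0.027 0")

```text
clock: 58.12
eef_pos: [516.2, 254.6, 183.6]
tool_rot: [0.707, -0.707, 0.015, -0.015]
force: [-0.5, 0.0, -2.3]
opening: 0.428
```

jog_arm(motion="0 0 0.002 0; 0 0 0.004 0; 0 0 0.005 0; 0 0 0.005 0; 0 0 0.005 0")

```text
clock: 58.53
eef_pos: [516.9, 258.6, 184.6]
tool_rot: [-0.707, 0.707, -0.015, 0.016]
force: [0.9, -0.7, -2.2]
opening: 0.424
```

```bash
python3 -c "
from h import *
go(514,259.5,147,-2.4)
p,d=camera('side');cv2.imwrite('pics/s22.png',cv2.resize(p[180:390,180:400],None,fx=3,fy=2.8,interpolation=2)[:,:,::-1])"
```

```text
t 58.53 at [516.9 258.6 184.6] yaw -2.5 F [ 0.9 -0.7 -2.2] op 0.424 | shift [-2.9 37.6  0.8] roll -0.1 tilt 0.03
```

View pics/s22.png

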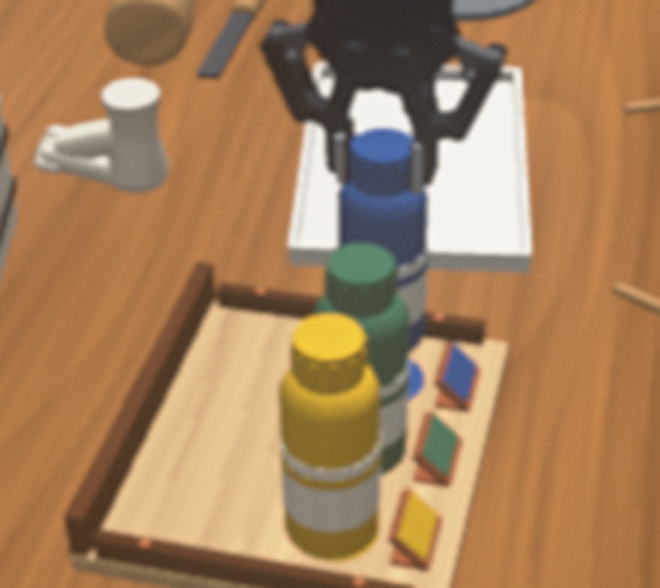

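Blue is upright over its place, with yellow and green standing. Lower it with a 2.5 mm correction in x.

jog_arm(motion="-0.001 0.006 0 0; -0.0025 0.014 0 0; -0.0025 0.023 0 0; -0.0025 0.030 0 0; -0.0025 0.033 0 0")

```text
clock: 59.0
eef_pos: [512.7, 258.4, 149.1]
tool_rot: [-0.706, 0.708, -0.016, 0.014]
force: [0.1, -0.2, -2.8]
opening: 0.427
```

jog_arm(motion="0 0.001 0 0; 0 0.002 0 0; 0 0.003 0 0; 0 0.004 0 0; 0 0.004 0 0")

```text
clock: 59.42
eef_pos: [514.2, 259.1, 147.5]
tool_rot: [0.707, -0.707, 0.015, -0.015]
force: [-0.1, 0.1, -2.6]
opening: 0.425
```

jog_arm(motion="0 0.0005 0 0; 0 0.001 0 0; 0 0.001 0 0; 0 0.001 0 0; 0 0.001 0 0")

```text
clock: 59.83
eef_pos: [514.3, 259.2, 146.9]
tool_rot: [0.707, -0.707, 0.015, -0.015]
force: [-0.3, -1.4, 2.3]
opening: 0.427
```

Touched down. Release, rise, then move away to look.

jog_arm(motion="0 0 0 0; 0 0 0 0; 0 0 0 0; 0 0 0 0; 0 0 0 0", jaw=85)

```text
clock: 60.25
eef_pos: [514.1, 259.0, 146.3]
tool_rot: [0.707, -0.707, 0.015, -0.015]
force: [-1.1, 0.1, -0.7]
opening: 0.851
```

jog_arm(motion="0 -0.01 0 0; 0 -0.03 0 0; 0 -0.06 0 0; 0 -0.09 -0.005 0; 0 -0.11 -0.015 0")

```text
clock: 60.67
eef_pos: [514.1, 246.0, 260.1]
tool_rot: [0.708, -0.706, 0.013, -0.016]
force: [0.5, 0.2, -0.2]
opening: 0.848
```

jog_arm(motion="-0.02 0 -0.03 0; -0.04 0 -0.06 0; -0.06 0 -0.09 0; -0.08 0 -0.12 0; -0.09 0 -0.14 0")

```text
clock: 61.08
eef_pos: [415.4, 105.0, 257.2]
tool_rot: [-0.707, 0.707, -0.016, 0.016]
force: [-0.5, -1.2, -0.3]
opening: 0.848
```

jog_arm(motion="0 0 -0.01 0; 0 0 -0.015 0; 0 0 -0.015 0; 0 0 -0.015 0; 0 0 -0.015 0")

```text
clock: 61.5
eef_pos: [417.5, 94.6, 256.2]
tool_rot: [0.707, -0.707, 0.014, -0.015]
force: [0.2, 0.0, -0.2]
opening: 0.847
```

```bash
python3 - <<'E'
from h import *
H=dict(y=((20,110,60),(32,255,255)),g=((60,60,20),(95,255,255)),b=((105,90,30),(125,255,255)))
go(0,0,0,0)
for n in("side","top"):
    p,d=camera(n);X=cloud(n,d);h=cv2.cvtColor(p,cv2.COLOR_RGB2HSV)
    cv2.imwrite(f"pics/{n}_end.png",p[:,:,::-1])
    rk=(X[...,0]>480)&(X[...,0]<560)&(X[...,1]>210)&(X[...,1]<440)
    for k in H:
        t=(cv2.inRange(h,*H[k])>0)&(X[...,2]>170)&rk
        if not t.any(): print(k,"hidden");continue
        c=max(cv2.findContours(t.astype(np.uint8),0,1)[0],key=len);(u,v),ax,_=cv2.fitEllipse(cv2.convexHull(c))
        print(n,k,onz(n,u,v,175).round(1),np.round(ax,1),"z",X[t][:,2].mean().round(1))
    t=(X[...,2]>90)&(X[...,2]<142)&(np.hypot(X[...,0]-543,X[...,1]+321)<45);P=X[t]
    print("owl",P.min(0).round(1),P.max(0).round(1))
    t=(X[...,2]>10)&(X[...,2]<110)&(abs(X[...,0]-760)<80)&(abs(X[...,1]-50)<80);P=X[t];print(n,"foot",P.min(0).round(),P.max(0).round())
E
```

```text
t 61.5 at [417.5  94.6 256.2] yaw -2.3 F [ 0.2  0.  -0.2] op 0.847 | shift [-413.3  256.2 -111.6] roll -2.3 tilt 0.01
side y [520.4 391.8 175. ] [19.7 25. ] z 175.7
side g [516.2 324.  175. ] [14.3 21.9] z 176.3
side b [514.1 259.2 175. ] [12.  19.6] z 176.2
owl [ 519.8 -336.    90. ] [ 565.5 -288.5  134.9]
side foot [719.   6.  10.] [830. 130. 109.]
top y [520.8 388.7 175. ] [17.4 18.6] z 175.6
top g [515.8 322.9 175. ] [17.3 18.1] z 175.7
top b [514.  256.1 175. ] [17.3 18.2] z 175.6
owl [ 521.8 -344.4   90.1] [ 565.5 -293.8  136.2]
top foot [719.   1.  10.] [839. 130. 110.]
```

View pics/side_end.png

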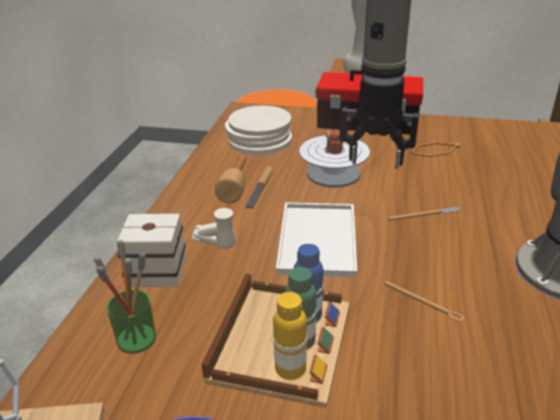

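View pics/top_end.png

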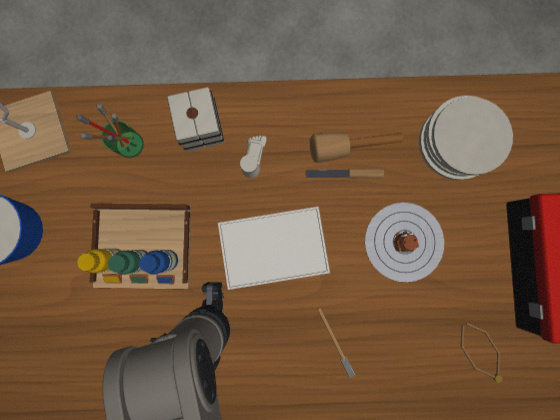

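The bottles stand at (291,340), (300,310) and (308,285) in the side view. The owl is at (405,242) in the top view on the wheel, whose outline is centred at about (405,241). The tray is empty and the foot is unmoved. Mean cap centres are within 2 mm of the disc centres, so I hand in.

```bash
python3 -c "
from workcell import *
print(job_done())"
```

```text
the job is handed in; nothing more can be done
None
```

I moved the blue, green and yellow bottles onto the tray, stood the owl on the banding wheel, then put yellow, green and blue back on their own discs. I handed the job in at 61.6 s; no verdict was reported.

Last checks from both cameras:
- **Bottles:** the cap centres, averaged over the two views, are within about 2 mm of the disc centres, and all three stand upright with cap tops at about 176 mm.
- **Owl:** it stands upright at about (543, −319), roughly 2–3 mm from the wheel centre.
- **Foot:** its measured outline is unchanged within about 1 mm.
- **Robot:** the gripper was clear of everything, with no force showing.

**Where the measurements disagreed:**
- The two cameras differ by 1–3 mm in y on the cap centres, and by up to about 4 mm on some of the disc and wheel points. I used averages.
- The side view put the rack board about 2 mm high.
- The arm overshot by about 14 mm after one fast stop, so I slowed down before the later fine moves.

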